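# Set coated keel plates to dry under the dust hood

### The job

Lift the clear dust hood off the drying station and stand it on the black mat, then carry every freshly coated plate, held by its edges only, to a marked place on the station's deck, coat up and squarely inside its outline. Then drape the hood level over the bar again, centred along it, so that it covers all the plates, and last swing the blower lever fully over to on. Neither robot nor hood may touch the wet coats; leave the other things on the bench alone.

Things in the scene. Friction and masses are not known exactly. Their poses are not given: they have to be found in the camera images.
- rack: fixed drying station: flat deck 250 (x) x 240 (y) x 20 mm high; along its middle a duct 40 wide (x), 190 long (y), top 50 mm above the bench; above it a steel bar 20 wide (x), 16 thick, 240 long (y), its top 110 mm above the bench, on two posts. Between the places stand four pins 10 mm thick, 12 mm above the deck, at x = +-34 and +-98, y = 0. Origin: centre of the underside, z up
- bar_mid (a point): middle of the bar's top face; axes as the rack's
- hood: clear rigid sheet hood, 0.25 kg, 4 mm thick, 200 long (y): flat top 34 wide and two wings 114 wide sloping down 0.5 rad either side (x); 234 across, 55 high inside. Origin: middle of the underside of the flat top; x across, y along, z up. Its height: 55 mm when standing on the bench on its lower edges, 110 mm when draped, flat top on the bar (wings hang free)
- hood_grip (a point): a good grip point, 27 mm above the hood's origin, on the grey upright fin along its flat top: 12 thick (x), 80 long (y), top 41 mm above the hood's origin
- mat: thin black mat flush with the bench (no height), 250 (x) x 210 (y) mm, empty; where the hood is set aside, its length along the mat's y. Origin: its centre, z up
- lever (a joint): blower switch lever, a hinge: 0 = off (leaning to one end of its box), 1.0 rad = fully on (leaning to the other end); stays where it is left, light (about 1 N at the tip)
- lever_tip (a point): centre of the 26 mm ball on the end of the lever, 80 mm from the hinge; at joint 0 about 92 mm above the bench
- lever_base: fixed box of the lever, 70 (x) x 50 (y) x 25 mm high. Origin: centre of its underside. The hinge runs along its y, 22 mm above its underside, over the origin; at 0 the tip is 38 mm to its -x, at 1.0 rad 38 mm to its +x
- place1 (a point): centre of a marked place on the deck top, at -66, -55 mm in the rack's frame, 20 mm above the bench; an outline 100 (rack x) x 70 (rack y) mm
- place2 (a point): centre of a marked place on the deck top, at -66, 55 mm in the rack's frame, 20 mm above the bench; an outline 100 (rack x) x 70 (rack y) mm
- place3 (a point): centre of a marked place on the deck top, at 66, -55 mm in the rack's frame, 20 mm above the bench; an outline 100 (rack x) x 70 (rack y) mm
- place4 (a point): centre of a marked place on the deck top, at 66, 55 mm in the rack's frame, 20 mm above the bench; an outline 100 (rack x) x 70 (rack y) mm
- plate1: loose plywood keel plate 84 (x) x 56 (y) x 10 mm, about 90 g, some may be absent. Its top carries a wet cream coat 2 mm thick, 70 x 42 mm, which leaves 7 mm of bare wood all round; the underside and the four edges are bare. Lies flat on the bench, coat up. Origin: centre of the underside, z up. The two ends are alike
- plate2: loose plywood keel plate 84 (x) x 56 (y) x 10 mm, about 90 g, some may be absent. Its top carries a wet cream coat 2 mm thick, 70 x 42 mm, which leaves 7 mm of bare wood all round; the underside and the four edges are bare. Lies flat on the bench, coat up. Origin: centre of the underside, z up. The two ends are alike
- plate3: loose plywood keel plate 84 (x) x 56 (y) x 10 mm, about 90 g, some may be absent. Its top carries a wet cream coat 2 mm thick, 70 x 42 mm, which leaves 7 mm of bare wood all round; the underside and the four edges are bare. Lies flat on the bench, coat up. Origin: centre of the underside, z up. The two ends are alike
- plate4: loose plywood keel plate 84 (x) x 56 (y) x 10 mm, about 90 g, some may be absent. Its top carries a wet cream coat 2 mm thick, 70 x 42 mm, which leaves 7 mm of bare wood all round; the underside and the four edges are bare. Lies flat on the bench, coat up. Origin: centre of the underside, z up. The two ends are alike
- glue_jar: bystander, to be left alone: jar 54 mm wide, 70 high
- screwdriver: bystander, to be left alone: screwdriver lying down
- spanner: bystander, to be left alone: spanner lying down
- brush: bystander, to be left alone: brush lying down
- tape: bystander, to be left alone: roll 84 mm wide, 25 high
- wood_block: bystander, to be left alone: wooden block 100 x 90 x 70
- socket: bystander, to be left alone: leg socket form 140 mm wide, 230 high

How it is judged:
On the way, in this order (a step that is already met when the one before it is completed fails the run):
1. the hood stands released on the mat (contact force between the fingers and hood below 0.2 N and linear speed of hood below 0.05 m/s and angle between hood's own z axis and vertical below 0.1 rad and height (world z) of hood below 0.068 m and horizontal distance between hood and mat below 0.06 m), for 0.2 s.
2. every plate lies on a marked place, released (all of step 1 and angle between each of plate1, plate2, plate3, plate4's own z axis and vertical below 0.06 rad and z of plate1 in the frame of rack between 0.015 and 0.025 m and angle between the x axis of each of plate1, plate2, plate3, plate4 and the x axis of rack, either way round below 0.17 rad and (horizontal distance between plate1 and place1 below 0.015 m or horizontal distance between plate1 and place2 below 0.015 m or horizontal distance between plate1 and place3 below 0.015 m or horizontal distance between plate1 and place4 below 0.015 m) and contact force between the fingers and plate1 below 0.2 N and linear speed of each of plate1, plate2, plate3, plate4 below 0.05 m/s and z of plate2 in the frame of rack between 0.015 and 0.025 m and (horizontal distance between plate2 and place1 below 0.015 m or horizontal distance between plate2 and place2 below 0.015 m or horizontal distance between plate2 and place3 below 0.015 m or horizontal distance between plate2 and place4 below 0.015 m) and contact force between the fingers and plate2 below 0.2 N and z of plate3 in the frame of rack between 0.015 and 0.025 m and (horizontal distance between plate3 and place1 below 0.015 m or horizontal distance between plate3 and place2 below 0.015 m or horizontal distance between plate3 and place3 below 0.015 m or horizontal distance between plate3 and place4 below 0.015 m) and contact force between the fingers and plate3 below 0.2 N and z of plate4 in the frame of rack between 0.015 and 0.025 m and (horizontal distance between plate4 and place1 below 0.015 m or horizontal distance between plate4 and place2 below 0.015 m or horizontal distance between plate4 and place3 below 0.015 m or horizontal distance between plate4 and place4 below 0.015 m) and contact force between the fingers and plate4 below 0.2 N), for 0.2 s.
3. the hood hangs over the bar, released (contact force between the fingers and hood below 0.2 N and linear speed of hood below 0.05 m/s and angle between hood's own z axis and vertical below 0.1 rad and horizontal distance between hood and bar_mid below 0.016 m and z of hood in the frame of bar_mid between -0.004 and 0.004 m and angle between the y axis of hood and the y axis of rack, either way round below 0.1 rad and contact force between hood and rack above 0.5 N), for 0.2 s.
4. the blower lever is on (value of joint lever above 0.85 rad), for 0.2 s.
At the end, for the whole second after the job is handed in: every plate flat on the deck, coat up, centre within 15 mm of its own marked place, length within 0.17 rad of the rack's x; hood resting on the bar, within 16 mm of its middle, 0.1 rad of its direction and 0.1 rad of level; lever beyond 0.85 rad; all released and at rest (all of step 3 and angle between each of plate1, plate2, plate3, plate4's own z axis and vertical below 0.06 rad and z of plate1 in the frame of rack between 0.015 and 0.025 m and angle between the x axis of each of plate1, plate2, plate3, plate4 and the x axis of rack, either way round below 0.17 rad and (horizontal distance between plate1 and place1 below 0.015 m or horizontal distance between plate1 and place2 below 0.015 m or horizontal distance between plate1 and place3 below 0.015 m or horizontal distance between plate1 and place4 below 0.015 m) and contact force between the fingers and plate1 below 0.2 N and linear speed of each of plate1, plate2, plate3, plate4 below 0.05 m/s and z of plate2 in the frame of rack between 0.015 and 0.025 m and (horizontal distance between plate2 and place1 below 0.015 m or horizontal distance between plate2 and place2 below 0.015 m or horizontal distance between plate2 and place3 below 0.015 m or horizontal distance between plate2 and place4 below 0.015 m) and contact force between the fingers and plate2 below 0.2 N and z of plate3 in the frame of rack between 0.015 and 0.025 m and (horizontal distance between plate3 and place1 below 0.015 m or horizontal distance between plate3 and place2 below 0.015 m or horizontal distance between plate3 and place3 below 0.015 m or horizontal distance between plate3 and place4 below 0.015 m) and contact force between the fingers and plate3 below 0.2 N and z of plate4 in the frame of rack between 0.015 and 0.025 m and (horizontal distance between plate4 and place1 below 0.015 m or horizontal distance between plate4 and place2 below 0.015 m or horizontal distance between plate4 and place3 below 0.015 m or horizontal distance between plate4 and place4 below 0.015 m) and contact force between the fingers and plate4 below 0.2 N and value of joint lever above 0.85 rad); the robot touches nothing.
It fails at once if robot or hood touches a wet coat (contact force between any of the fingers, the arm, hood and plate1_c1 above 0.5 N or contact force between any of the fingers, the arm, hood and plate2_c1 above 0.5 N or contact force between any of the fingers, the arm, hood and plate3_c1 above 0.5 N or contact force between any of the fingers, the arm, hood and plate4_c1 above 0.5 N).
It fails at once if a bystander is moved more than 30 mm (distance of any of glue_jar, screwdriver, spanner, brush, tape, wood_block, socket from where it was at the start of the episode above 0.03 m).
Of plate1, plate2, plate3, plate4 only 3 to 4 are there at a start; the rules pass over those that are not, and their reading is None.
At some moment in a run one of plate1, plate2, plate3, plate4 may be knocked a few centimetres aside while the robot is not near it.
It also fails if it takes over 210 s, if anything falls off the work surface, if the arm or the gripper's body presses on something with over 40 N, if the wrist force passes 120 N, or if a joint passes its speed limit or range.

### The arm

A 6-joint arm with a two-finger parallel gripper is mounted at the origin on the work surface. World frame = base frame: x ahead of the robot, y to its left, z up, the work surface at z = 0. Lengths are in m, angles in rad, forces in N, time in s.
With the tool pointing down it reaches from about 0.25 to 0.775 m from the base axis. Payload 8.9 kg.
Tool frame: the origin (TCP) lies midway between the tips of the shut fingers; the grasp point (between the pads) lies 19 mm behind it; z points along the fingers, x is the direction in which the jaws open and shut, and the axes are right-handed (so a half turn about z gives the same grasp; the last joint's range is limited). The gripper opens to 85 mm and grips with 20 to 120 N. Pads are 22 mm wide; open, the fingers measure 114 mm over their backs; the gripper's body (76 mm by 85 mm) begins 54 mm behind the grasp point. The pads swing forward as they close: fully open they stand 13 mm farther back than shut.
Start: joints at [1.061, 0.291, -0.153, 1.127, 0, 1.431], TCP at [0.19, 0.489, 0.209] pointing down, gripper open.
Joint ranges: [-2.52, 2.52], [-0.91, 1.74], [-1.3, 1.37], [-1.96, 2.02], [-1.52, 1.47], [-3.14, 3.14]. Speed limits (rad/s): [2.22, 2.22, 2.79, 3.14, 3.14, 3.14].

### API

Orientations are given as a rotation vector (axis times angle).
In Python, from plant import r, jaws, kinematics, readout, cams, sign_off, models gives the robot as it stands. Calls block until the motion is done:
- r.move_to(position, orientation): joint-space move of the TCP to a pose.
- r.move_straight(position, ori=None, speed=0.15, guard=None): straight line of the TCP; ori=None keeps the orientation; speed is the mean speed in m/s. With guard (N) it stops when the force on the tool has changed by that much, and returns True; else False.
- r.move_joints(angles): joint-space move.
- jaws.set_gripper(opening, f_grip=None): finger opening in m; f_grip is the grip in N (None keeps the last); returns when the fingers have stopped.
- r.pause(seconds).
- kinematics.ik(position, orientation): joint angles nearest the present ones, or None.
- readout.sense(): the state.
- cams.grab_frame(name): name is "scene" or "top"; returns the picture (384x512x3 uint8, red, green, blue); there is no depth.
- cams.calibration(name): a dict with "vertical_fov" (degrees; the focal length in pixels is half the picture's height over the tangent of half this angle, whatever the lens; pixels are square), "cx", "cy" (the principal point, pixels), "dist_coeffs" ([k1, k2, p1, p2, k3] as OpenCV has them; the pictures are not rectified), "R" (3x3) and "t" (3): a world point X has camera coordinates R X + t. Camera axes: x right, y down, z forward; pixel columns grow to the right and rows downward; lengths in m; the calibration is good to about 2 mm. A picture is of the moment at which its call begins. calibration takes no time and is no camera call.
A pose or a line that the arm cannot do raises r.MotionError and nothing moves.
- sign_off(): hands the job in, once; it reports no verdict.
Trained networks look in the newest picture that a camera, given by its name, has taken for a name from the list of things; names that differ only in an ending like _2 or _b are one class to them, and where a whole thing is asked for, a point or a joint stands for the part that bears it (a point fixed in the world has none). Each returns a list of dicts, best first, with "conf" (0 to 1); they miss things now and then, are a little off and sometimes report something else, mostly with a low value. They report only what shows in the picture. A call takes as long as a camera call.
- models.recognise(camera, target): "extent" ([centre column, centre row, width, height] in pixels, round what is visible of it).
The state is a dict: "time": time; "qpos": joint angles; "qvel": joint speeds; "tau": joint torques, N m; "tool_pos": TCP position; "tool_rot": TCP orientation; "ft_force": force on the tool from outside, world axes, zero at the start; "moment": the same for the moment, N m; "gripper_width": finger opening in m.
Only numpy, scipy, OpenCV 4.12 (cv2) and the standard library are available. Lean on these libraries where they do the work, as an engineer would, in place of code of your own. Each camera call takes 0.05 s, during which the arm holds its last target.

## Working session

There is one attempt and no reset: what is moved stays moved. The work goes in short steps, each a Python script; the robot and the scene stay as the last script left them, time stands still between calls to the robot, and variables do not carry over. Pictures are saved under pics/ and viewed, and the job is handed in when it is done.

```bash
ls; mkdir -p pics; python3 - <<'E'
from plant import r, jaws, kinematics, readout, cams, sign_off, models
import cv2
for n in ["scene","top"]:
    im=cams.grab_frame(n); cv2.imwrite(f"pics/{n}0.png",cv2.resize(im[:,:,::-1],(768,576)))
    c=cams.calibration(n); print(n,c)
    for t in ["rack","hood","mat","lever","lever_tip","lever_base","plate1","glue_jar","screwdriver","spanner","brush","tape","wood_block","socket"]:
        print(t,[( [round(v) for v in d["extent"]],round(d["conf"],2)) for d in models.recognise(n,t)][:6])
print(readout.sense())
E
```

```text
pics
scene {'vertical_fov': 46.29974075518297, 'cx': 255.3108174844273, 'cy': 187.3901509881578, 'dist_coeffs': array([-0.10390653,  0.        ,  0.        ,  0.        ,  0.        ]), 'R': array([[ 0.59041137,  0.80710189, -0.00097828],
       [ 0.53318114, -0.39094217, -0.75025468],
       [-0.60591442,  0.44243729, -0.66114821]]), 't': array([-0.3971381 , -0.20079936,  1.86214018])}
rack [([297, 184, 98, 70], 0.67)]
hood [([297, 178, 83, 57], 0.98), ([224, 242, 17, 15], 0.58)]
mat [([217, 214, 86, 65], 0.87)]
lever []
lever_tip []
lever_base []
plate1 [([139, 268, 33, 32], 0.98), ([151, 233, 32, 21], 0.87), ([168, 254, 29, 22], 0.7), ([225, 243, 12, 15], 0.47)]
glue_jar [([151, 200, 18, 22], 0.81)]
screwdriver [([294, 144, 18, 14], 0.44)]
spanner [([114, 223, 53, 14], 0.73)]
brush [([164, 295, 68, 38], 0.57)]
tape [([237, 164, 24, 14], 0.81), ([231, 252, 26, 30], 0.6)]
wood_block [([286, 245, 44, 44], 0.69)]
socket [([360, 140, 43, 68], 0.83)]
top {'vertical_fov': 57.72150663626443, 'cx': 254.67567223447284, 'cy': 193.82225010364678, 'dist_coeffs': array([-0.09881951,  0.        
[... 954 characters left out ...]
, 38], 0.9)]
socket [([102, 177, 68, 57], 0.74)]
{'time': 1.5, 'qpos': array([ 1.06068833e+00,  2.90682642e-01, -1.53359555e-01,  1.12671882e+00,
        1.56329711e-05,  1.43153538e+00]), 'qvel': array([ 0.00067847, -0.00190722,  0.00091975, -0.00018996,  0.00033174,
        0.0002173 ]), 'tau': array([ 2.59318676e-04, -5.37022519e+01,  3.31640732e+01,  1.78367194e-03,
       -1.73710046e-04, -3.92555791e-06]), 'tool_pos': array([0.19024247, 0.48933526, 0.20852925]), 'tool_rot': array([-2.59288878e+00, -1.77379411e+00, -3.87610105e-05]), 'ft_force': array([-0.49216914, -0.54020167,  0.20073817]), 'moment': array([ 0.02941545, -0.01009622, -0.02296777]), 'gripper_width': 0.08514677777499678}
```

View pics/scene0.png

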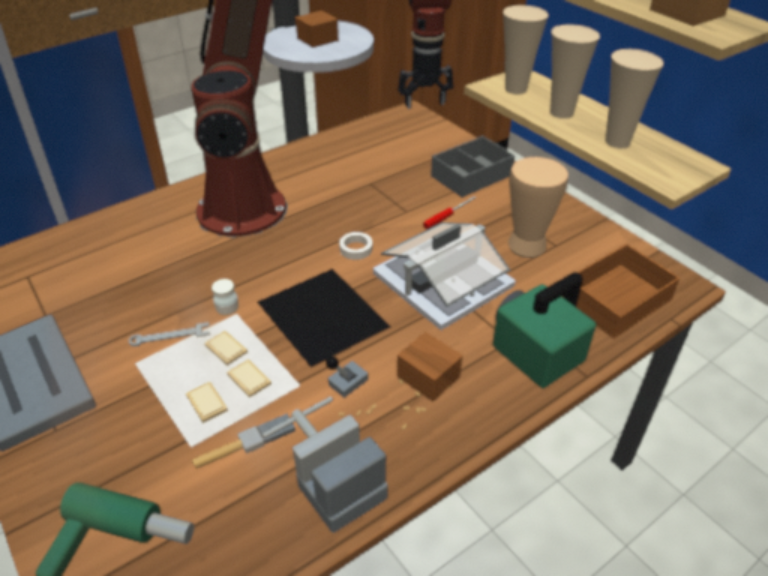

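View pics/top0.png

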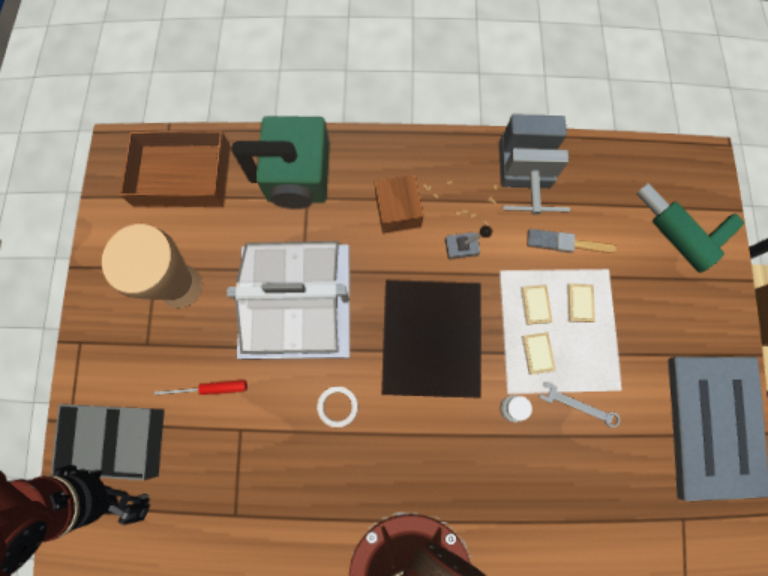

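Both pictures show 3 plates on white paper (top view, doubled pixels: 537,304; 581,303; 538,353). The draped hood on the rack is near (290,300), the mat near (432,338) and the lever near (463,245) with its ball at (486,232). Next I'll zoom in on these.

```bash
cat > h.py <<'E'
from plant import r, jaws, kinematics, readout, cams, sign_off, models
import numpy as np, cv2
from scipy.spatial.transform import Rotation as Ro
def cal(n):
    c=cams.calibration(n); f=192/np.tan(np.radians(c["vertical_fov"])/2)
    K=np.array([[f,0,c["cx"]],[0,f,c["cy"]],[0,0,1]]); return K,np.array(c["dist_coeffs"],float),np.array(c["R"]),np.array(c["t"])
C={n:cal(n) for n in ["scene","top"]}
def w(n,pts,z=0.):
    """pixels -> world points at height z"""
    K,d,R,t=C[n]; pts=np.atleast_2d(np.array(pts,float)); u=cv2.undistortPoints(pts[:,None],K,d)[:,0]
    ray=np.c_[u,np.ones(len(u))]@R; o=-R.T@t; s=(z-o[2])/ray[:,2]; return o+s[:,None]*ray
def px(n,X):
    K,d,R,t=C[n]; X=np.atleast_2d(np.array(X,float)); return cv2.projectPoints(X,cv2.Rodrigues(R)[0],t,K,d)[0][:,0]
def crop(im,x0,y0,x1,y1,s,name):
    c=cv2.resize(im[y0:y1,x0:x1,::-1],None,fx=s,fy=s,interpolation=cv2.INTER_CUBIC); cv2.imwrite("pics/"+name,c)
def rd(yaw):
    """tool down, jaw axis (tool x) at angle yaw in the world"""
    c,s=np.cos(yaw),np.sin(yaw); return Ro.from_matrix(np.array([[c,s,0],[s,-c,0],[0,0,-1]])).as_rotvec()
E
python3 - <<'E'
from h import *
im=cams.grab_frame("top"); np.save("top0.npy",im); np.save("scene0.npy",cams.grab_frame("scene"))
crop(im,145,150,245,250,7,"t_rack.png"); crop(im,325,170,425,270,7,"t_pl.png"); crop(im,240,110,345,275,4,"t_mid.png")
im=np.load("scene0.npy");crop(im,230,130,360,230,6,"s_rack.png"); crop(im,85,195,215,305,6,"s_pl.png")
print(w("top",[[193,199],[289,226],[359,203],[388,203],[359,235],[313,161]]).round(3))
E
```

```text
[[ 0.567  0.272  0.   ]
 [ 0.484 -0.045  0.   ]
 [ 0.565 -0.277  0.   ]
 [ 0.566 -0.375  0.   ]
 [ 0.459 -0.272  0.   ]
 [ 0.707 -0.126  0.   ]]
```

View pics/t_rack.png

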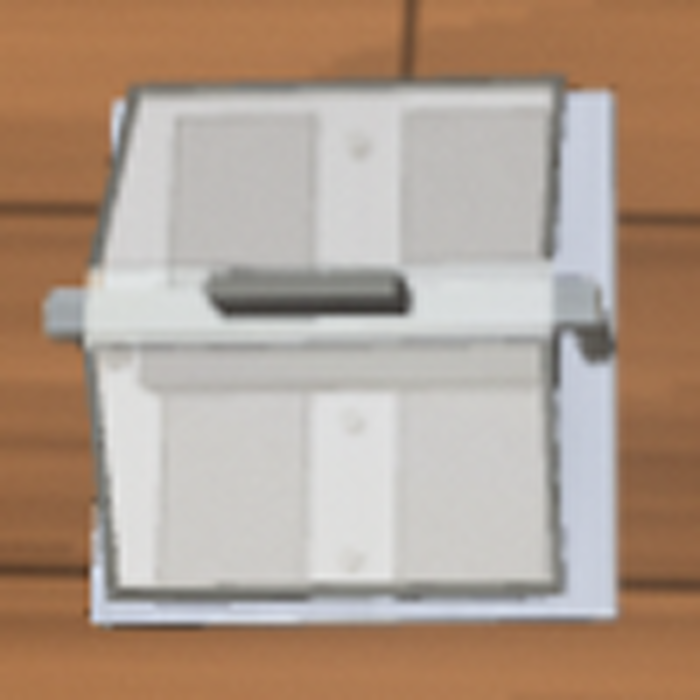

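View pics/t_pl.png

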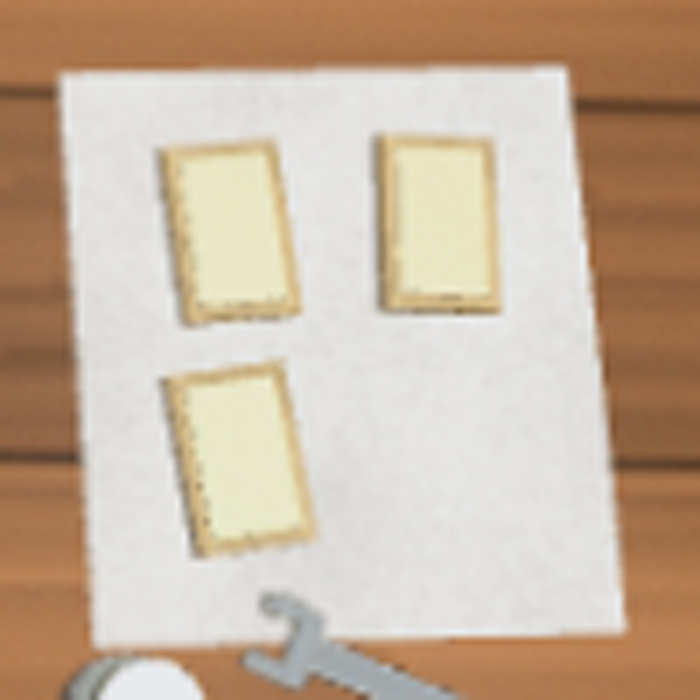

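View pics/t_mid.png

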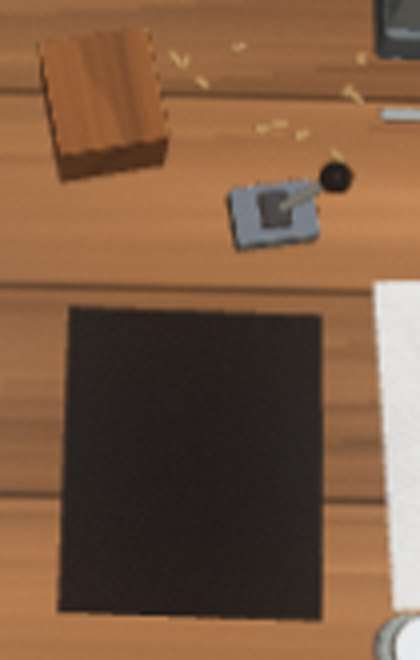

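View pics/s_rack.png

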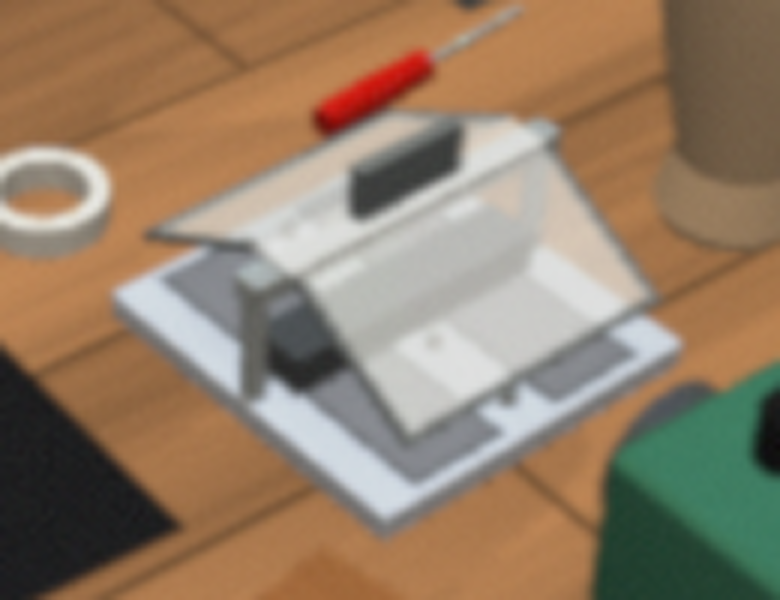

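View pics/s_pl.png

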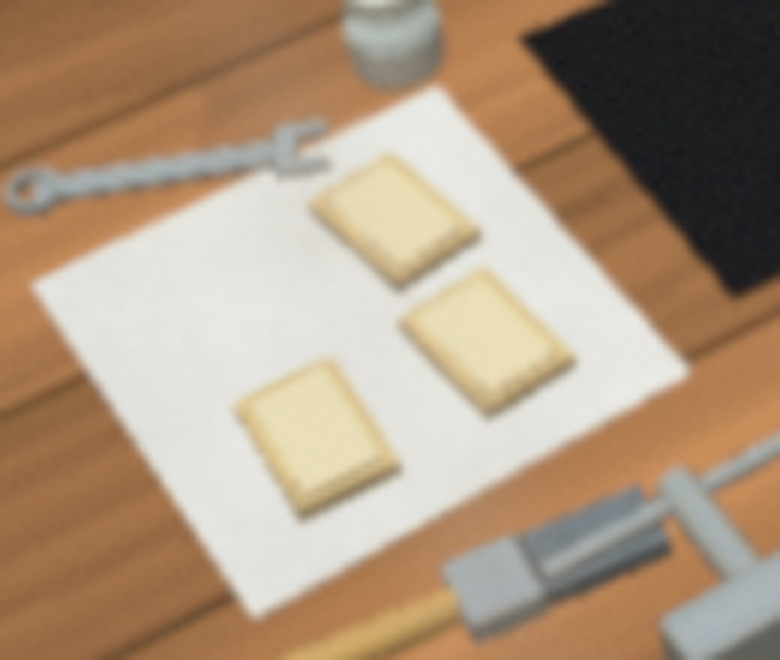

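```bash
cat >> h.py <<'E'
from scipy.optimize import least_squares
def fit(obs,init):
    """obs: list of (cam, native px, local point); planar pose x,y,yaw"""
    def f(p):
        c,s=np.cos(p[2]),np.sin(p[2]); e=[]
        for n,q,L in obs:
            X=[p[0]+c*L[0]-s*L[1],p[1]+s*L[0]+c*L[1],L[2]]; e+=list(px(n,X)[0]-q)
        return np.array(e)
    s=least_squares(f,init,loss="soft_l1"); return s.x,f(s.x).reshape(-1,2)
def un(c,x0,y0,s): return np.array([x0+(c[0]+.5)/s-.5,y0+(c[1]+.5)/s-.5])
def tfm(p,L):
    L=np.atleast_2d(np.array(L,float)); c,s=np.cos(p[2]),np.sin(p[2]); return np.c_[p[0]+c*L[:,0]-s*L[:,1],p[1]+s*L[:,0]+c*L[:,1],L[:,2]]
E
cat > fit0.py <<'E'
from h import *
T=lambda a,L:("top",un(a,145,150,7),L); S=lambda a,L:("scene",un(a,230,130,6),L)
for n in C: print(n,(-C[n][2].T@C[n][3]).round(3))
rack=[T((614,92),(.125,-.12,.02)),T((615,620),(-.125,-.12,.0)),T((92,626),(-.125,.12,.0)),
 S((113,297),(-.125,-.12,.02)),S((385,525),(.125,-.12,.02)),S((680,343),(.125,.12,.02)),S((383,537),(.125,-.12,0)),S((680,355),(.125,.12,0))]
p,e=fit(rack,[.57,.27,0]); print("rack",p.round(4)); print(e.round(1).tolist()); np.save("rack.npy",p)
z=.110
hood=[T((132,90),(.117,.1,z-.053)),T((560,80),(.117,-.1,z-.053)),T((113,595),(-.117,.1,z-.053)),T((560,590),(-.117,-.1,z-.053)),
 T((88,268),(.017,.1,z+.004)),T((86,345),(-.017,.1,z+.004)),T((555,262),(.017,-.1,z+.004)),T((552,340),(-.017,-.1,z+.004)),
 S((148,234),(-.117,-.1,z-.053)),S((410,437),(.117,-.1,z-.053)),S((658,298),(.117,.1,z-.053))]
p,e=fit(hood,[.57,.27,0]); print("hood",p.round(4)); print(e.round(1).tolist()); np.save("hood.npy",p)
M=lambda a,L:("top",un(a,240,110,4),L)
p,e=fit([M((68,307),(.125,.105,0)),M((321,316),(.125,-.105,0)),M((58,610),(-.125,.105,0)),M((321,620),(-.125,-.105,0))],[.48,-.04,0]); print("mat",p.round(4),e.round(1).tolist()); np.save("mat.npy",p)
P=lambda a,L:("top",un(a,325,170,7),L); Q=lambda a,L:("scene",un(a,85,195,6),L)
# corners order: far-left, far-right, near-right, near-left (top view); local x along length
cor=[(.042,.028),(.042,-.028),(-.042,-.028),(-.042,.028)]
A=[[(165,149),(275,141),(300,312),(188,318)],[(380,135),(495,137),(500,308),(386,306)],[(168,378),(284,362),(315,537),(203,550)]]
B=[[(574,360),(490,406),(402,322),(483,268)],[(400,462),(301,510),(237,408),(328,358)],[(479,232),(402,280),(311,207),(388,154)]]
pl=[]
for a,b in zip(A,B):
    o=[P(q,(*c,.01)) for q,c in zip(a,cor)]+[Q(q,(*c,.01)) for q,c in zip(b,cor)]
    p,e=fit(o,[*w("top",[un(a[0],325,170,7)])[0][:2],0.]); print("plate",p.round(4),e.round(1).tolist()); pl.append(p)
np.save("pl.npy",pl)
# lever
bx=[M((230,192),(.025,.035)),]
lc=[M((231,191),0),M((312,180),0),M((318,232),0),M((240,247),0)]
print("lever box corners z=25",w("top",[q[1] for q in lc],.025).round(3))
print("ball",w("top",[un((336,177),240,110,4)],.092).round(4))
# overlay
ims={"top":np.load("top0.npy"),"scene":np.load("scene0.npy")}
rk=np.load("rack.npy");hd=np.load("hood.npy")
for n,(x0,y0,x1,y1,s) in {"top":(145,150,245,250,7),"scene":(230,130,360,230,6)}.items():
    c=cv2.resize(ims[n][y0:y1,x0:x1,::-1],None,fx=s,fy=s,interpolation=cv2.INTER_CUBIC)
    def poly(p,L,col):
        q=px(n,tfm(p,L)); q=((q-[x0,y0]+.5)*s-.5).astype(int); cv2.polylines(c,[q.reshape(-1,1,2)],True,col,1)
    box=lambda a,b,z,ox=0,oy=0:[(ox+i*a,oy+j*b,z) for i,j in((1,1),(1,-1),(-1,-1),(-1,1))]
    poly(rk,box(.125,.12,.02),(0,0,255));poly(rk,box(.125,.12,0),(0,0,255));poly(rk,box(.01,.12,.11),(0,0,255))
    for i in(-1,1):
        for j in(-1,1): poly(rk,box(.05,.035,.02,i*.066,j*.055),(255,0,255))
    poly(hd,box(.117,.1,.057),(0,160,0));poly(hd,box(.017,.1,.114),(0,160,0));poly(hd,box(.006,.04,.151),(0,160,0));poly(hd,box(.006,.04,.114),(0,160,0))
    cv2.imwrite(f"pics/ov_{n}.png",c)
E
python3 fit0.py
```

```text
scene [ 1.47  -0.582  1.08 ]
top [0.329 0.06  1.121]
rack [0.5606 0.2618 0.0356]
[[-0.3, -0.5], [-0.1, 0.2], [0.6, 0.1], [-0.3, -1.2], [0.0, -1.3], [0.6, -0.3], [0.0, 0.9], [-0.2, 1.8]]
hood [0.5606 0.2613 0.0394]
[[-0.2, -0.2], [0.4, -0.0], [-0.6, 0.2], [0.3, -0.0], [-0.2, 0.2], [-0.5, 0.3], [-0.6, -0.2], [-0.2, -0.2], [-0.7, 0.5], [-0.6, 1.6], [-0.1, 0.4]]
mat [ 0.4883 -0.0405 -0.0156] [[0.1, -0.3], [0.0, -0.3], [-0.2, 0.4], [0.1, 0.1]]
plate [ 0.5652 -0.2693  0.1048] [[-0.7, -0.4], [0.1, -0.6], [0.4, -0.1], [-0.4, 0.5], [0.3, -0.6], [-0.8, 1.2], [-1.0, -0.5], [0.3, -0.3]]
plate [ 0.5709 -0.3696 -0.0104] [[-0.4, -0.4], [-0.5, -0.2], [0.3, 0.2], [-0.1, 0.1], [0.2, 0.0], [-0.4, 0.7], [-1.1, -0.5], [0.3, -0.2]]
plate [ 0.4587 -0.2698  0.1647] [[-0.4, -0.5], [-0.3, -0.8], [0.5, -0.1], [-0.4, 0.7], [0.2, -0.3], [-0.9, 0.8], [-0.8, -0.5], [0.3, -0.3]]
lever box corners z=25 [[ 0.71  -0.07   0.025]
 [ 0.721 -0.138  0.025]
 [ 0.676 -0.142  0.025]
 [ 0.661 -0.077  0.025]]
ball [[ 0.6999 -0.1448  0.092 ]]
```

```bash
sleep 1
```

```text
(no output)
```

View pics/ov_top.png

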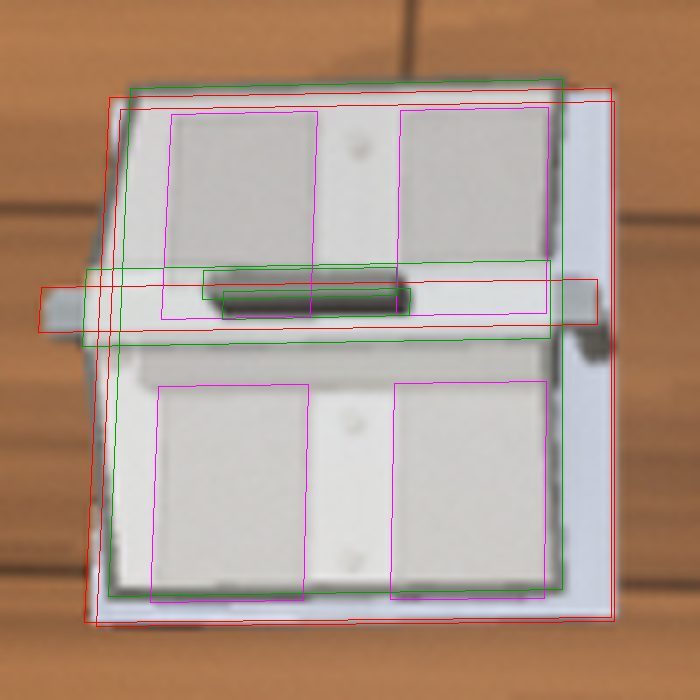

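View pics/ov_scene.png

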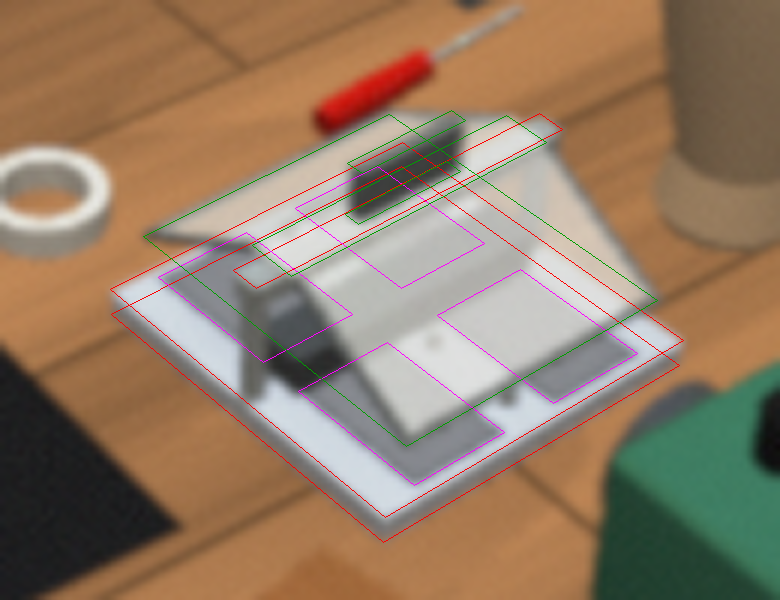

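The picked points fit within about 1 px in both views. Rack is at (0.561, 0.262, yaw 0.037) and the hood sits centred on it. Next I'll lift the hood.

```bash
cat >> h.py <<'E'
def ori(pos,yaw):
    q=np.array(readout.sense()["qpos"]); best=None
    for k in(0,np.pi,-np.pi):
        a=rd(yaw+k); s=kinematics.ik(np.array(pos),a)
        if s is None: continue
        s=np.array(s); d=np.abs(s-q).max()+ (5 if abs(s[5])>2.9 else 0)
        if best is None or d<best[0]: best=(d,a,s)
    return best[1]
def st(m=""):
    s=readout.sense(); print(m,"t",round(s["time"],2),"pos",s["tool_pos"].round(4),"F",s["ft_force"].round(1),"w",round(s["gripper_width"],4)); return s
E
python3 - <<'E'
from h import *
hd=np.load("hood.npy"); st()
p=np.array([hd[0],hd[1],.24]); o=ori(p,hd[2])
r.move_straight([.22,.46,.28],speed=.2)
r.move_straight([p[0],p[1],.26],o,speed=.25); st("above")
print(r.move_straight([p[0],p[1],.122],speed=.12,guard=8)); st("down")
jaws.set_gripper(0.0,40); st("grip")
for n in C: im=cams.grab_frame(n); crop(im,*((145,130,285,250,5) if n=="top" else (230,80,360,230,4)),f"g1_{n}.png")
E
```

```text
t 1.6 pos [0.1902 0.4893 0.2085] F [-0.9 -0.5  0.1] w 0.0853
above t 3.9 pos [0.5599 0.2619 0.2602] F [ 0.7  0.5 -0.4] w 0.0851
False
down t 5.2 pos [0.5611 0.2615 0.1228] F [ 0.3 -0.6 -1.2] w 0.0855
grip t 5.87 pos [0.5606 0.2613 0.1222] F [-1.2 -0.6  3.3] w 0.0102
```

View pics/g1_scene.png

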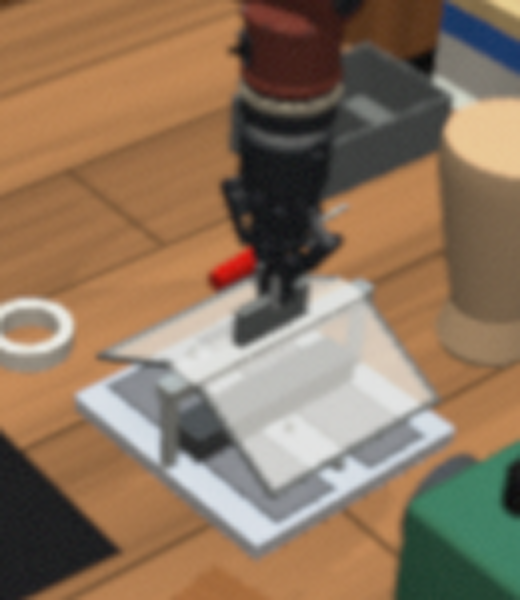

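```bash
python3 - <<'E'
from h import *
m=np.load("mat.npy"); s=st()
np.save("gripA.npy",np.r_[s["tool_pos"],s["tool_rot"]])
r.move_straight(s["tool_pos"]+[0,0,.14],speed=.12); st("up")
g=jaws and readout.sense()["gripper_width"]
p=np.array([m[0],m[1],.262]); o=ori(p,m[2]); r.move_straight(p,o,speed=.2); st("over mat")
im=cams.grab_frame("scene"); cv2.imwrite("pics/om.png",cv2.resize(im[:,:,::-1],(768,576)))
r.move_straight([m[0],m[1],.075],speed=.15)
print(r.move_straight([m[0],m[1],.063],speed=.03,guard=4)); s=st("down")
jaws.set_gripper(.06); st("open"); r.pause(.2)
np.save("gripB.npy",np.r_[s["tool_pos"],s["tool_rot"]])
r.move_straight(s["tool_pos"]+[0,0,.15],speed=.2); st("away")
E
```

```text
t 5.97 pos [0.5606 0.2613 0.1222] F [-1.8  0.2  3.1] w 0.0105
up t 7.28 pos [0.5602 0.2612 0.2613] F [ 1.   0.5 -3.2] w 0.01
over mat t 8.98 pos [ 0.4884 -0.0399  0.262 ] F [ 0.2 -0.1 -3. ] w 0.0103
True
down t 10.78 pos [ 0.489  -0.0406  0.0667] F [0.4 0.3 3.9] w 0.0103
open t 11.31 pos [ 0.488  -0.0404  0.066 ] F [-0.8 -0.1  0. ] w 0.0602
away t 12.41 pos [ 0.4884 -0.0405  0.2157] F [-0.3 -1.  -0. ] w 0.0597
```

View pics/om.png

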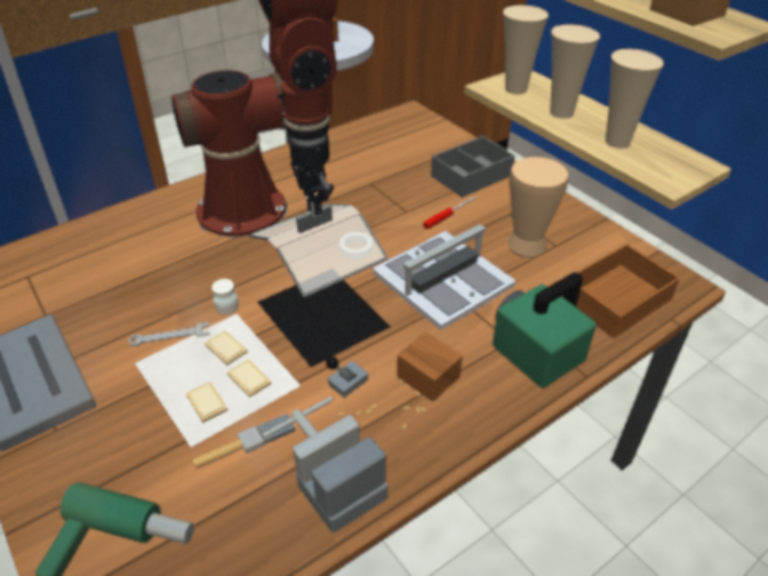

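The picture shows the hood held level above the mat, with the three plates and the uncovered rack undisturbed. It has since been released on the mat. I'll check that, and refine the rack pose now that it's uncovered.

```bash
python3 - <<'E'
from h import *
r.move_straight([.27,-.04,.28],speed=.25); st()
im=cams.grab_frame("top"); np.save("top1.npy",im); im2=cams.grab_frame("scene"); np.save("scene1.npy",im2)
crop(im,145,150,245,250,7,"t1_rack.png"); crop(im,250,170,425,270,4,"t1_pl.png")
crop(im2,230,130,360,230,6,"s1_rack.png"); crop(im2,85,160,265,305,4,"s1_pl.png")
E
```

```text
t 13.47 pos [ 0.2706 -0.0401  0.2796] F [-0.1 -1.4 -0.3] w 0.06
```

View pics/t1_rack.png

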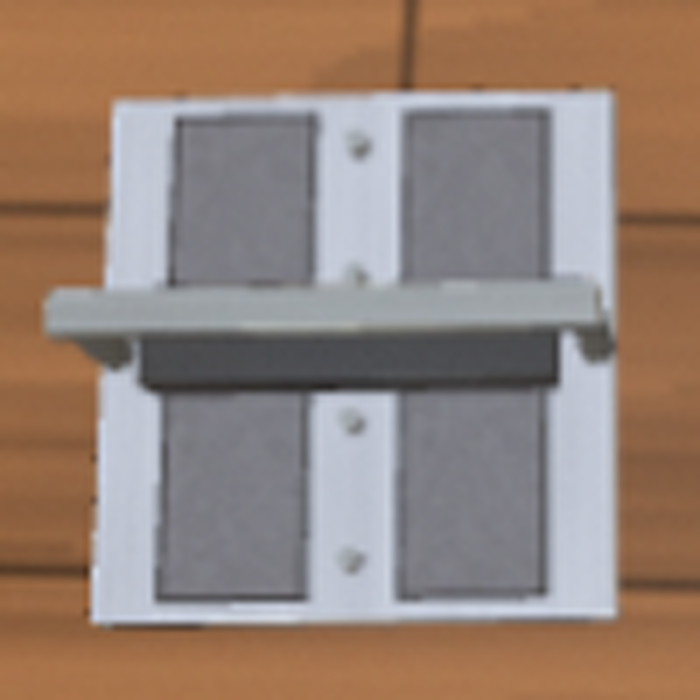

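View pics/s1_rack.png

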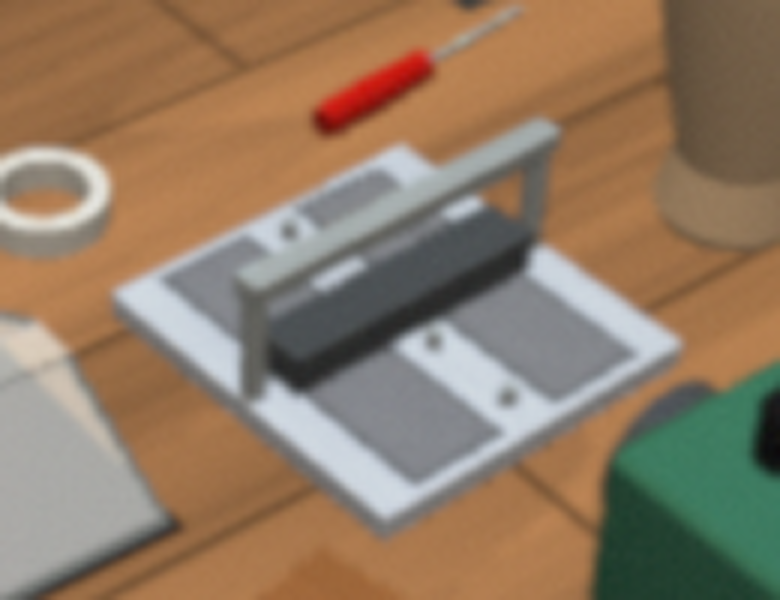

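View pics/t1_pl.png

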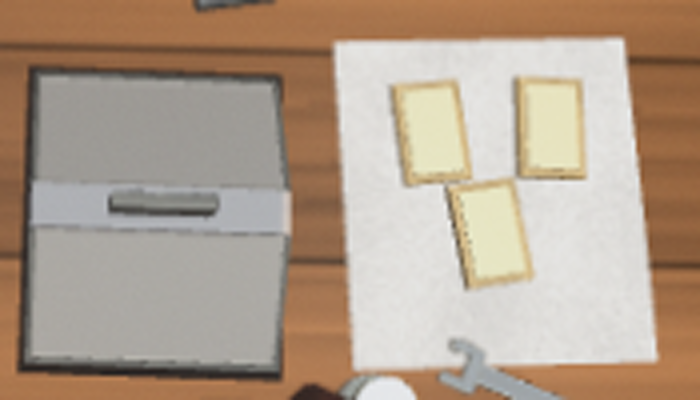

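View pics/s1_pl.png

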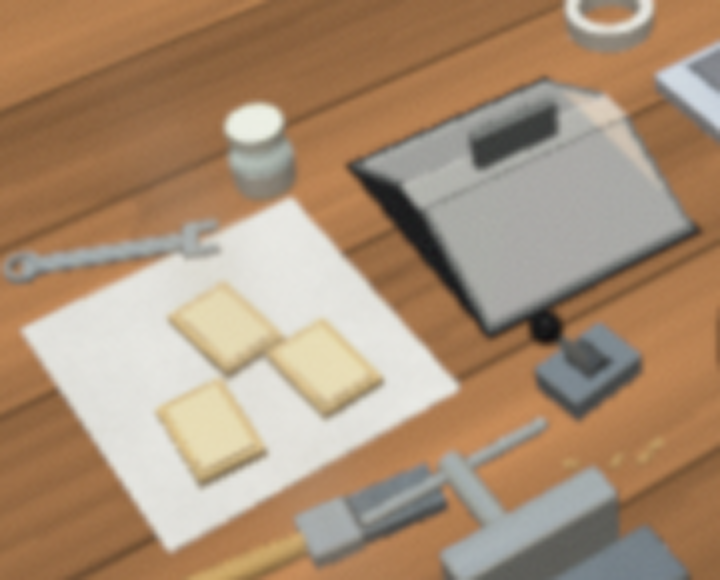

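One plate has been knocked: the lower one is now around (490,232) in the top crop, just off the near end of its neighbour. The hood stands on the mat. I'll refit the rack and plates.

```bash
cat > fit1.py <<'E'
from h import *
T=lambda a,L:("top",un(a,145,150,7),L); S=lambda a,L:("scene",un(a,230,130,6),L)
top=[T((614,92),(.125,-.12,.02)),T((113,100),(.125,.12,.02)),T((615,620),(-.125,-.12,.0)),T((92,626),(-.125,.12,.0)),
 T((177,117),(.116,.09,.02)),T((318,113),(.116,.02,.02)),T((404,110),(.116,-.02,.02)),T((550,108),(.116,-.09,.02)),
 T((155,602),(-.116,.09,.02)),T((306,599),(-.116,.02,.02)),T((397,599),(-.116,-.02,.02)),T((546,596),(-.116,-.09,.02)),
 T((360,147),(.098,0,.03)),T((353,421),(-.034,0,.03)),T((352,560),(-.098,0,.03))]
sc=[S((113,297),(-.125,-.12,.02)),S((385,522),(.125,-.12,.02)),S((682,343),(.125,.12,.02)),S((406,145),(-.125,.12,.02)),
 S((416,483),(.116,-.09,.02)),S((503,433),(.116,-.02,.02)),S((555,402),(.116,.02,.02)),S((635,354),(.116,.09,.02)),S((509,397),(.098,0,.026)),S((433,341),(.034,0,.026)),S((290,230),(-.098,0,.026))]
for o in(top,sc,top+sc):
    p,e=fit(o,[.57,.27,0]); print("rack",p.round(4),np.abs(e).max().round(2),e.std(0).round(2))
np.save("rack.npy",p)
P=lambda a,L:("top",un(a,250,170,4),L); Q=lambda a,L:("scene",un(a,85,160,4),L)
cor=[(.042,.028),(.042,-.028),(-.042,-.028),(-.042,.028)]
A=[[(395,86),(458,80),(470,176),(406,184)],[(519,78),(583,80),(587,176),(522,176)],[(449,187),(515,178),(533,277),(468,287)]]
B=[[(382,378),(328,411),(270,355),(323,319)],[(265,447),(204,479),(158,411),(220,379)],[(281,335),(230,369),(169,320),(224,283)]]
pl=[]
for a,b in zip(A,B):
    o=[P(q,(*c,.01)) for q,c in zip(a,cor)]; o2=[Q(q,(*c,.01)) for q,c in zip(b,cor)]
    for oo in(o,o2,o+o2):
        p,e=fit(oo,[*w("top",[un(a[0],250,170,4)])[0][:2],0.]); print("plate",p.round(4),np.abs(e).max().round(1))
    pl.append(p)
np.save("pl.npy",pl)
E
python3 fit1.py
```

```text
rack [0.5602 0.2603 0.036 ] 1.13 [0.43 0.33]
rack [0.5622 0.2605 0.038 ] 0.82 [0.3  0.42]
rack [0.5609 0.2606 0.0371] 1.09 [0.39 0.37]
plate [ 0.5643 -0.2697  0.0908] 0.8
plate [ 0.5665 -0.268   0.1254] 1.1
plate [ 0.5651 -0.2689  0.1074] 1.4
plate [ 0.5697 -0.3713 -0.0192] 0.6
plate [ 0.5715 -0.3681  0.0068] 1.3
plate [ 0.5702 -0.3698 -0.0083] 1.4
plate [ 0.482  -0.3149  0.1436] 0.5
plate [ 0.4835 -0.3138  0.1878] 1.3
plate [ 0.4824 -0.3144  0.1616] 1.1
```

```bash
cat >> h.py <<'E'
def pick(p,off):
    c=tfm(p,[off,0,0])[0]; h=np.array([c[0],c[1],.12]); jaws.set_gripper(.070,30)
    o=ori(h,p[2]+np.pi/2); r.move_straight(h,o,speed=.25) if readout.sense()["tool_pos"][2]>.1 else None
    r.move_straight([c[0],c[1],.02],speed=.15)
    g=r.move_straight([c[0],c[1],-.006],speed=.03,guard=4); s=st("contact %s"%g); z=s["tool_pos"][2]+.0045
    r.move_straight([c[0],c[1],z],speed=.03)
    jaws.set_gripper(.0,30); s=st("gripped")
    r.move_straight([c[0],c[1],.06],speed=.1); st("lifted"); return z
def place(rk,pl,off,z,hi=.25):
    c=tfm(rk,[pl[0]+off,pl[1],0])[0]; s=readout.sense(); q=s["tool_pos"]
    r.move_straight([q[0],q[1],hi],speed=.2)
    h=np.array([c[0],c[1],hi]); o=ori(h,rk[2]+np.pi/2); r.move_straight(h,o,speed=.25)
    r.move_straight([c[0],c[1],z+.028],speed=.15)
    g=r.move_straight([c[0],c[1],z+.017],speed=.025,guard=4); st("set %s"%g); r.pause(.1); st()
    jaws.set_gripper(.068); st("released")
    r.move_straight([c[0],c[1],z+.045],speed=.06); r.move_straight([c[0],c[1],hi],speed=.2); st("away")
E
python3 - <<'E'
from h import *
pl=np.load("pl.npy"); p=pl[2]
r.move_straight([.30,-.2,.28],speed=.25)
z=pick(p,.006); print("z",z); np.save("z.npy",z)
for n in C: im=cams.grab_frame(n); crop(im,*((310,150,450,270,5) if n=="top" else (85,150,235,300,4)),f"p1_{n}.png")
E
```

```text
contact False t 18.01 pos [ 0.4884 -0.3135 -0.0058] F [ 0.6 -0.3 -0.9] w 0.0702
gripped t 18.98 pos [ 0.4883 -0.3134 -0.0014] F [-0.5 -0.1  0.2] w -0.0001
lifted t 19.75 pos [ 0.488  -0.3132  0.0595] F [0.5 0.5 0.6] w 0.0002
z -0.0013454024784186796
```

View pics/p1_scene.png

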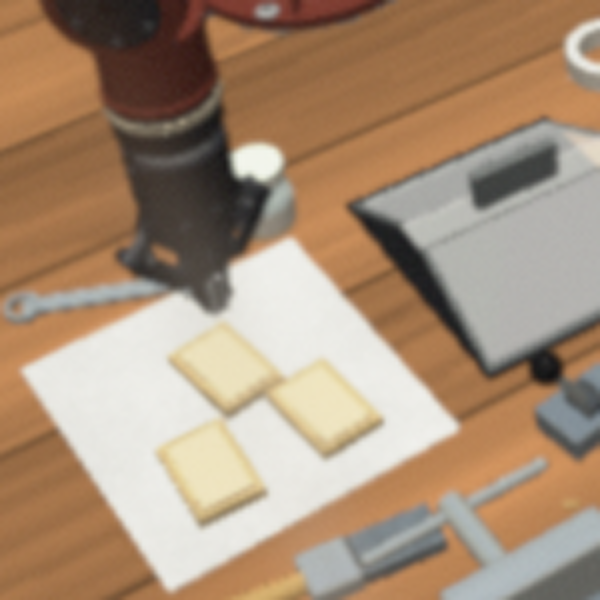

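View pics/p1_top.png

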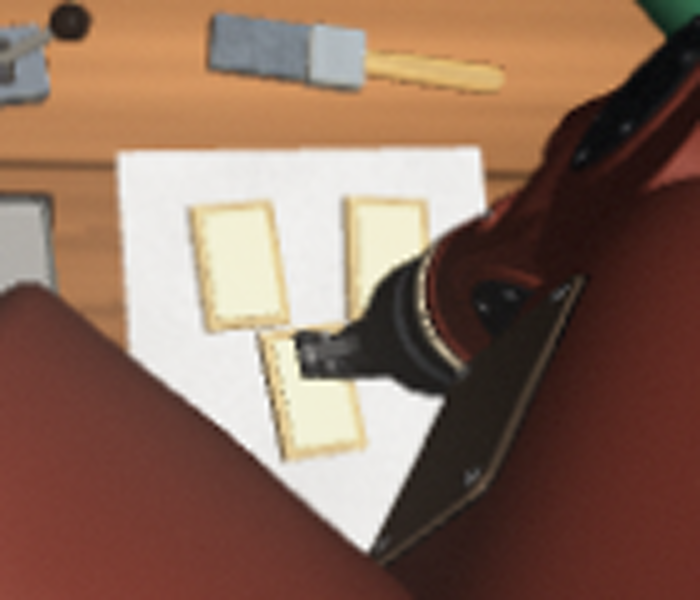

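The jaws closed on nothing (width 0) and the plate is still where it was. I'll check where the camera puts the tip against the reported TCP.

```bash
python3 - <<'E'
from h import *
s=st(); R=Ro.from_rotvec(s["tool_rot"]).as_matrix(); print(R.round(3)); print(s["qpos"].round(3))
for n,(x0,y0,k) in {"top":(310,150,5),"scene":(85,150,4)}.items():
    im=cams.grab_frame(n); c=cv2.resize(im[y0:y0+130,x0:x0+140,::-1],None,fx=k,fy=k,interpolation=cv2.INTER_CUBIC)
    ax=[s["tool_pos"]+R@np.array(v) for v in ([0,0,0],[0,0,-.019],[0,0,-.073],[.03,0,0])]
    q=((px(n,ax)-[x0,y0]+.5)*k-.5); print(n,q.round(0).tolist())
    for v,col in zip(q,[(0,0,255),(0,255,0),(255,0,0),(255,0,255)]): cv2.circle(c,tuple(int(a) for a in v),4,col,-1)
    cv2.imwrite(f"pics/tip_{n}.png",c)
print(models.recognise("top","plate1")[:4])
E
```

```text
t 19.85 pos [ 0.4878 -0.313   0.0592] F [-0.5  0.   0.5] w 0.0001
[[ 0.161 -0.987 -0.001]
 [-0.987 -0.161  0.001]
 [-0.001  0.001 -1.   ]]
[-0.697  0.515 -0.227  0.831 -0.     2.283]
top [[337.0, 370.0], [347.0, 366.0], [379.0, 352.0], [383.0, 363.0]]
scene [[219.0, 327.0], [214.0, 310.0], [202.0, 261.0], [187.0, 347.0]]
[{'extent': [370.0, 229.3, 21.3, 27.7], 'conf': 0.89}, {'extent': [387.8, 200.7, 17.5, 23.8], 'conf': 0.71}, {'extent': [357.5, 203.6, 21.2, 23.7], 'conf': 0.58}]
```

View pics/tip_top.png

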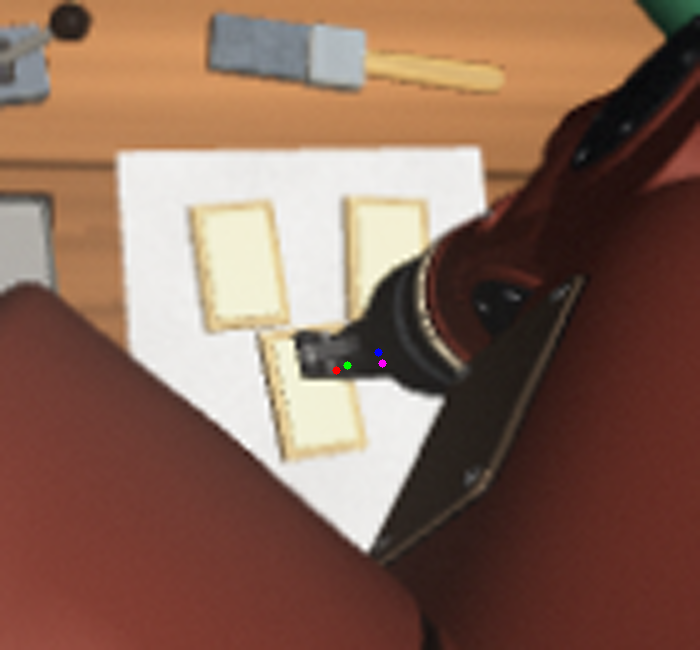

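View pics/tip_scene.png

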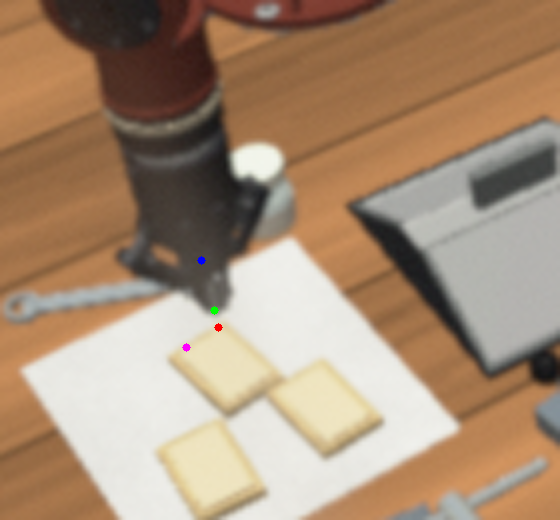

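```bash
cat >> h.py <<'E'
def tri(a,b):
    """a: scene native px, b: top native px"""
    f=lambda X: np.r_[px("scene",X)[0]-a,px("top",X)[0]-b]
    s=least_squares(f,[.5,-.2,.05]); return s.x,s.fun.round(2)
E
python3 - <<'E'
from h import *
s=st()
print(tri(un((217,307),85,150,4),un((306,356),310,150,5)), s["tool_pos"])
r.move_straight([.45,-.1,.25],speed=.2)
s=st(); np.save("tp.npy",s["tool_pos"])
for n in C: im=cams.grab_frame(n); np.save(f"c_{n}.npy",im); q=px(n,s["tool_pos"])[0]; x0,y0=(q-50).astype(int); crop(im,x0,y0,x0+100,y0+100,6,f"c_{n}.png"); print(n,x0,y0,((q-[x0,y0])*6).round())
E
```

```text
t 20.0 pos [ 0.488  -0.3131  0.0594] F [ 0.2 -0.2 -0.3] w 0.0
(array([ 0.48921253, -0.29937382,  0.07331906]), array([3.78, 0.3 , 3.29, 1.65])) [ 0.48795252 -0.31313065  0.05940206]
 t 21.59 pos [ 0.4498 -0.1004  0.2493] F [-0.   0.2 -0.1] w -0.0004
scene 136 102 [302. 301.]
top 270 176 [301. 303.]
```

View pics/c_scene.png

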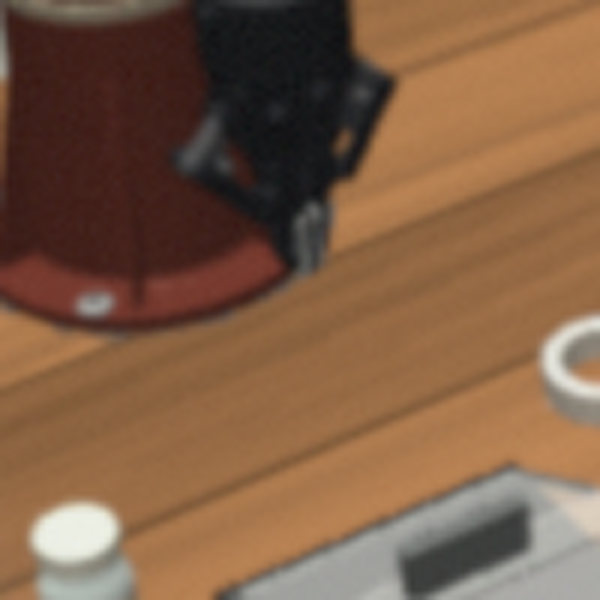

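View pics/c_top.png

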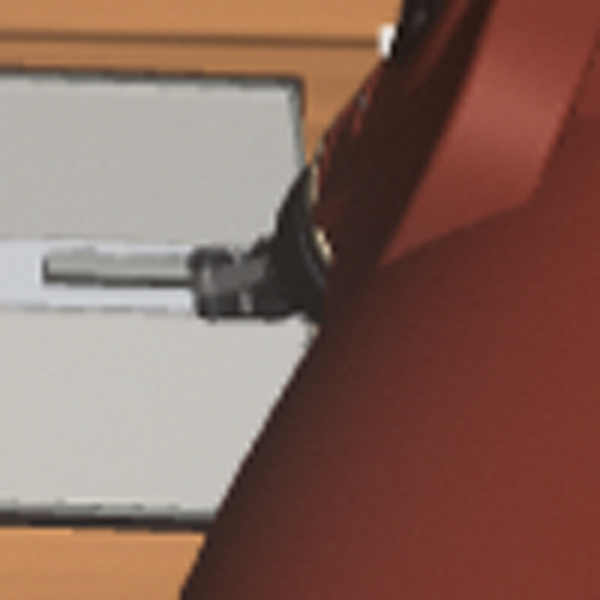

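```bash
python3 - <<'E'
from h import *
a=np.array([136+310/6,102+268/6]); b=np.array([270+205/6,176+290/6])
print(tri(a,b),np.load("tp.npy"))
K,d,R,t=C["top"]
for z in (.15,.2,.25,.3): print(z,w("top",[b],z).round(3),w("scene",[a],z).round(3))
cv2.imwrite("pics/full_top.png",cv2.resize(np.load("c_top.npy")[:,:,::-1],(768,576)))
cv2.imwrite("pics/full_scene.png",cv2.resize(np.load("c_scene.npy")[:,:,::-1],(768,576)))
E
```

```text
(array([ 0.44728787, -0.07015242,  0.25617258]), array([ 6.49, -0.2 ,  4.54,  2.53])) [ 0.44978304 -0.10040131  0.2492969 ]
0.15 [[ 0.469 -0.073  0.15 ]] [[ 0.303 -0.023  0.15 ]]
0.2 [[ 0.462 -0.066  0.2  ]] [[ 0.366 -0.053  0.2  ]]
0.25 [[ 0.454 -0.06   0.25 ]] [[ 0.428 -0.083  0.25 ]]
0.3 [[ 0.447 -0.053  0.3  ]] [[ 0.491 -0.113  0.3  ]]
```

View pics/full_top.png

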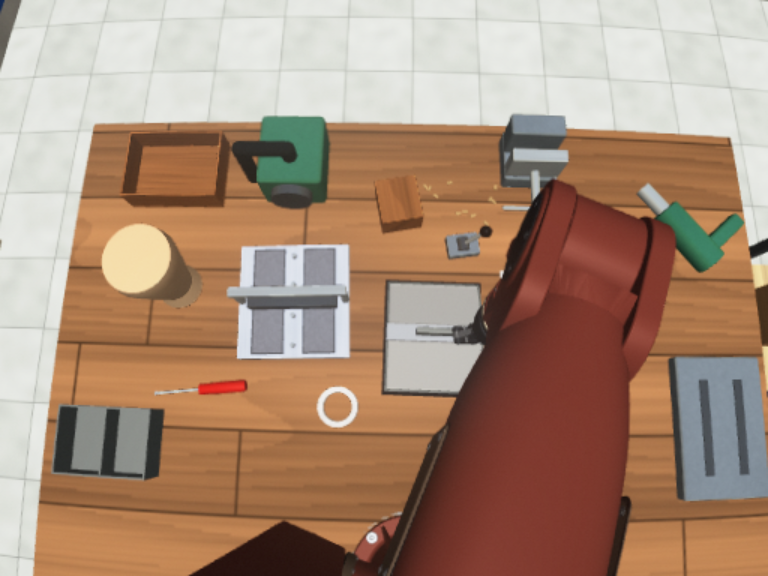

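View pics/full_scene.png

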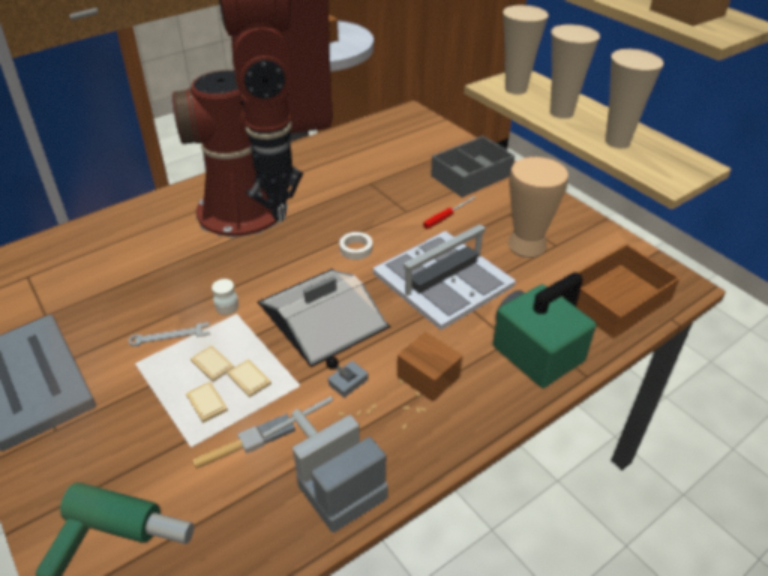

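In the scene view the fingertips sit about 19 mm above where the reported TCP projects. That fits the jaws closing over the plate without touching it. I'll measure the real tip height by touching the free bench with the jaws shut.

```bash
python3 - <<'E'
from h import *
r.move_straight([.32,-.10,.12],speed=.25)
r.move_straight([.32,-.10,.03],speed=.15)
print(r.move_straight([.32,-.10,-.03],speed=.02,guard=4)); s=st("touch")
for n in C:
    im=cams.grab_frame(n); q=px(n,s["tool_pos"])[0]; x0,y0=(q-40).astype(int); c=cv2.resize(im[y0:y0+80,x0:x0+80,::-1],None,fx=7,fy=7,interpolation=cv2.INTER_CUBIC)
    for dz,col in((0,(0,0,255)),(.02,(0,255,0))):
        v=((px(n,s["tool_pos"]+[0,0,dz])[0]-[x0,y0]+.5)*7-.5).astype(int); cv2.circle(c,tuple(int(i) for i in v),4,col,-1)
    cv2.imwrite(f"pics/d_{n}.png",c); print(n,x0,y0)
p=s["tool_pos"]; r.move_straight(p+[0,0,.03],speed=.1)
E
```

```text
True
touch t 25.62 pos [ 0.32   -0.1    -0.0228] F [-1.1  1.1  9. ] w 0.0001
scene 136 154
top 265 237
```

View pics/d_scene.png

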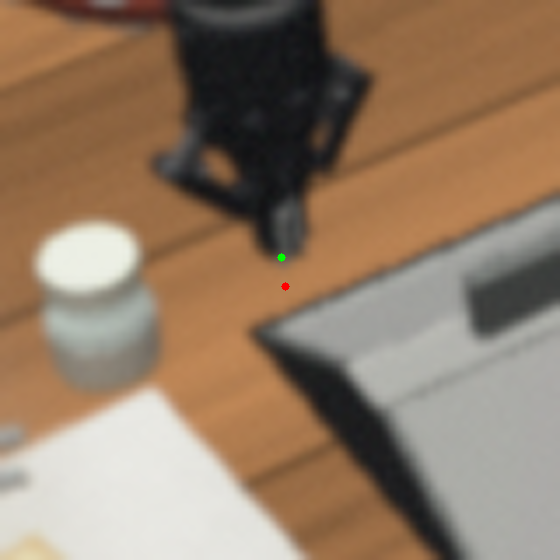

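View pics/d_top.png

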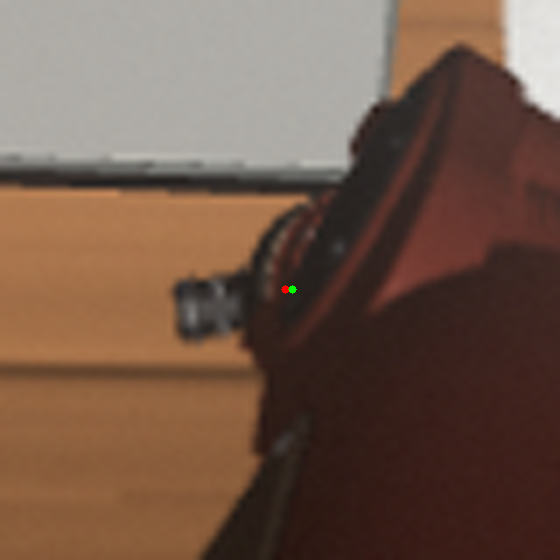

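The bench contact came at a reported z of −0.0228, so the tips sit about 22 mm higher than reported. Every height I use is relative to a contact, so I'll deepen the guard limits and pick again.

```bash
python3 - <<'E'
s=open("h.py").read()
s=s.replace("r.move_straight([c[0],c[1],.02],speed=.15)\n    g=r.move_straight([c[0],c[1],-.006],speed=.03,guard=4)","r.move_straight([c[0],c[1],.0],speed=.15)\n    g=r.move_straight([c[0],c[1],-.045],speed=.03,guard=4)")
s=s.replace("z+.028],speed=.15","z+.032],speed=.15").replace("z+.017],speed=.025","z+.010],speed=.02")
open("h.py","w").write(s)
E
python3 - <<'E'
from h import *
pl=np.load("pl.npy"); p=pl[2]
r.move_straight([.32,-.2,.12],speed=.2)
z=pick(p,.006); print("z",z); np.save("z.npy",z)
for n in C: im=cams.grab_frame(n); crop(im,*((310,150,450,270,5) if n=="top" else (85,150,235,300,4)),f"p2_{n}.png")
E
```

```text
contact True t 30.64 pos [ 0.4882 -0.3133 -0.0305] F [-1.6  1.5  9.3] w 0.07
gripped t 31.23 pos [ 0.4883 -0.3134 -0.026 ] F [-0.9  0.7  2.1] w 0.0555
lifted t 32.24 pos [ 0.4879 -0.3131  0.0594] F [-0.2 -0.4 -1.1] w 0.0552
z -0.02598268011820448
```

View pics/p2_scene.png

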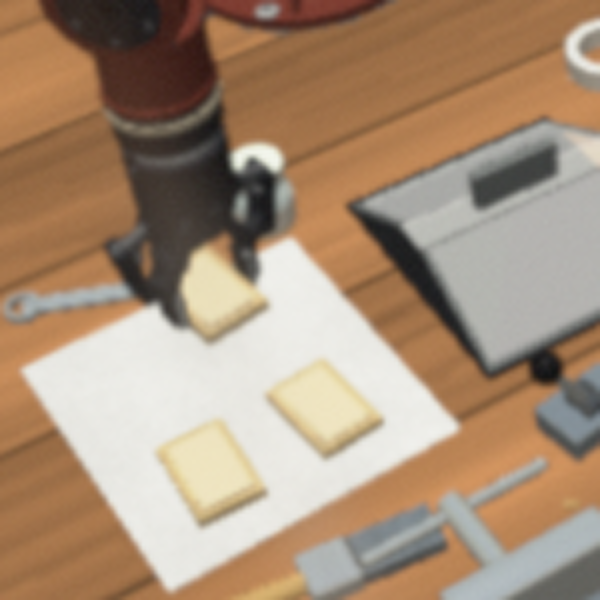

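The plate is held level by its two long edges (width 55 mm). I'll take it to place3.

```bash
python3 - <<'E'
from h import *
rk=np.load("rack.npy"); z=float(np.load("z.npy"))
place(rk,(.066,-.055),.006,z,hi=.2)
r.move_straight([.42,-.02,.2],speed=.25)
for n in C: im=cams.grab_frame(n); np.save(f"{n}2.npy",im); crop(im,*((145,150,245,250,7) if n=="top" else (230,130,360,230,6)),f"q1_{n}.png")
crop(np.load("scene2.npy"),85,160,265,305,4,"s2_pl.png")
E
```

```text
set True t 38.48 pos [ 0.6347  0.2083 -0.006 ] F [-1.5 -0.5  6.8] w 0.0551
 t 38.58 pos [ 0.6347  0.2083 -0.006 ] F [-0.4 -0.   5.7] w 0.0551
released t 38.86 pos [ 0.634   0.2081 -0.007 ] F [-0.2 -0.   0.2] w 0.0678
away t 40.49 pos [0.6342 0.2082 0.1987] F [ 0.3 -0.5  0.7] w 0.068
```

View pics/q1_top.png

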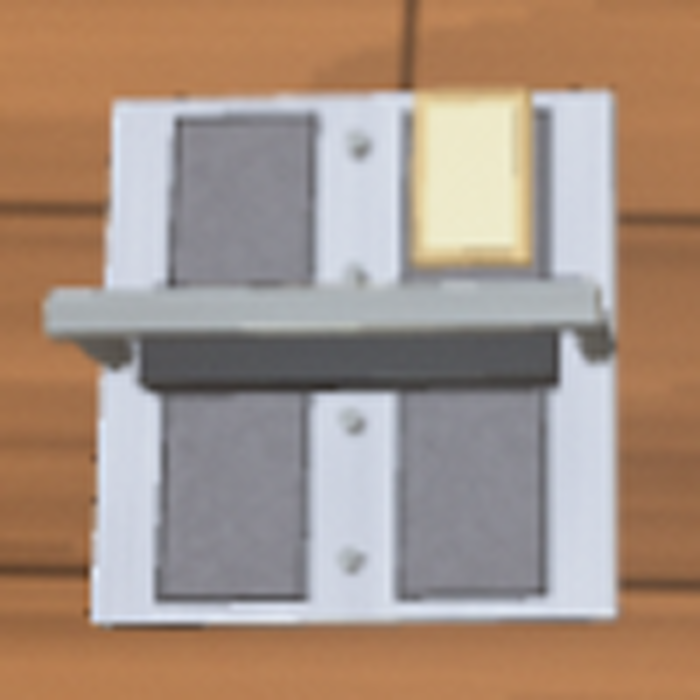

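View pics/q1_scene.png

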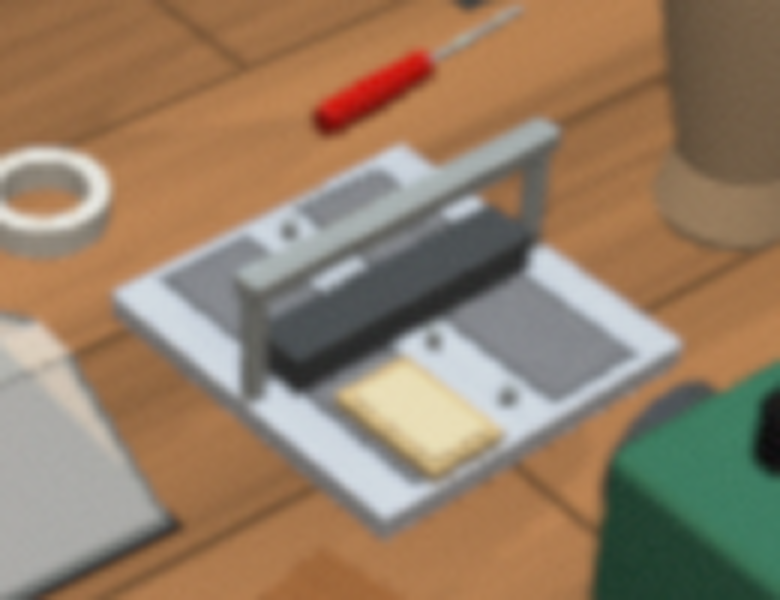

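View pics/s2_pl.png

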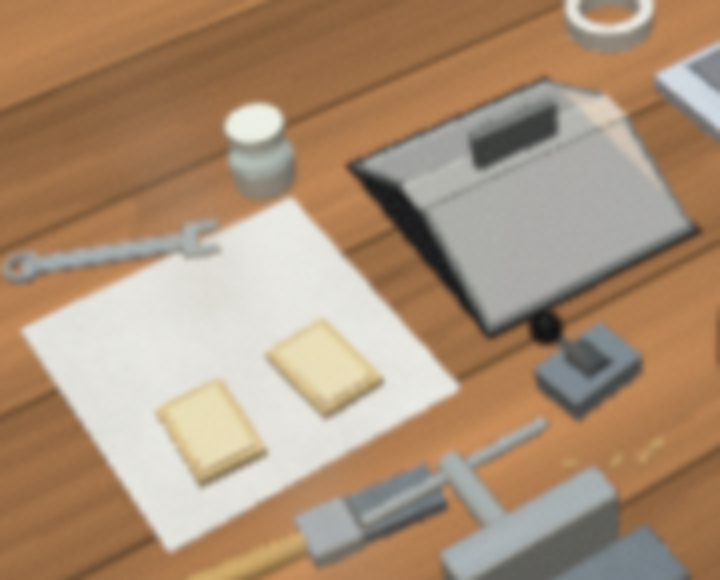

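The plate lies flat on place3 but appears shifted outward. I'll measure it.

```bash
python3 - <<'E'
from h import *
rk=np.load("rack.npy")
T=lambda a,L:("top",un(a,145,150,7),L); S=lambda a,L:("scene",un(a,230,130,6),L)
cor=[(.042,.028,.03),(.042,-.028,.03),(-.042,-.028,.03),(-.042,.028,.03)]
o=[T(a,L) for a,L in zip([(415,92),(531,90),(533,263),(413,262)],cor)]; o2=[S(a,L) for a,L in zip([(502,431),(438,473),(336,398),(402,357)],cor)]
for x in(o,o2,o+o2):
    p,e=fit(x,[.63,.21,.03]); d=p[:2]-rk[:2]; c,s=np.cos(rk[2]),np.sin(rk[2]); print(p.round(4),"rack frame",(c*d[0]+s*d[1]).round(4),(-s*d[0]+c*d[1]).round(4),np.abs(e).max().round(2))
E
```

```text
[0.6425 0.2087 0.0429] rack frame 0.0797 -0.0549 0.39
[0.6443 0.209  0.0794] rack frame 0.0815 -0.0546 0.66
[0.6432 0.2089 0.0563] rack frame 0.0804 -0.0546 0.78
```

```bash
python3 - <<'E'
from h import *
s=st(); R=Ro.from_rotvec(s["tool_rot"]).as_matrix(); print(R.round(3)); print(s["qpos"].round(3))
for f in("gripA.npy","gripB.npy"):
    g=np.load(f); print(f,g[:3].round(4),Ro.from_rotvec(g[3:]).as_matrix()[:,0].round(3))
# hood on mat fit
P=lambda a,L:("top",un(a,250,170,4),L); Q=lambda a,L:("scene",un(a,85,160,4),L)
z=.055
o=[P((31,182),(.017,.1,z+.004)),P((28,229),(-.017,.1,z+.004)),P((290,191),(.017,-.1,z+.004)),P((290,236),(-.017,-.1,z+.004)),P((33,72),(.117,.1,.002)),P((281,78),(.117,-.1,.002)),P((22,362),(-.117,.1,.002)),P((281,372),(-.117,-.1,.002))]
o2=[Q((350,166),(-.117,-.1,.003)),Q((490,333),(.117,-.1,.003)),Q((695,230),(.117,.1,.003)),Q((428,208),(.017,-.1,z+.004)),Q((402,185),(-.017,-.1,z+.004)),Q((605,94),(.017,.1,z+.004))]
for x in(o,o2,o+o2):
    p,e=fit(x,[.49,-.04,0]); print("hood",p.round(4),e.round(1).tolist())
np.save("hood_mat.npy",p)
E
```

```text
t 41.99 pos [ 0.4205 -0.0194  0.1998] F [ 1.1  0.3 -0.3] w 0.0681
[[-0.038  0.999 -0.002]
 [ 0.999  0.038 -0.   ]
 [-0.    -0.002 -1.   ]]
[-0.22   0.1   -0.419  1.054 -0.    -0.258]
gripA.npy [0.5606 0.2613 0.1222] [0.999 0.039 0.   ]
gripB.npy [ 0.489  -0.0406  0.0667] [ 1.    -0.016  0.002]
hood [ 0.4886 -0.0413 -0.0143] [[0.0, 0.2], [0.4, -0.6], [-0.0, 0.1], [0.0, -0.2], [0.5, 0.7], [-1.2, 1.3], [0.7, -0.2], [-1.0, -0.6]]
hood [ 0.4881 -0.0403  0.0031] [[0.3, 0.5], [0.4, -0.9], [-0.6, -1.4], [-1.6, 0.2], [-0.3, 0.1], [4.6, 4.5]]
hood [ 0.4888 -0.041  -0.0093] [[-0.1, 0.2], [0.3, -0.6], [-0.2, -0.1], [-0.1, -0.4], [0.2, 0.7], [-1.5, 1.0], [0.8, -0.1], [-0.9, -0.8], [0.4, 0.3], [-0.2, -0.7], [-0.7, -0.8], [-1.9, 0.2], [-0.5, 0.0], [4.7, 4.9]]
```

The shift is my own mistake. The wrist turned half round between pick and place, so the 6 mm grip offset reversed (12 mm). The tool has no lateral error. I'll keep one wrist orientation from now on, and first correct this plate.

```bash
python3 - <<'E'
s=open("h.py").read()
s=s.replace("o=ori(h,p[2]+np.pi/2)","o=rd(p[2]+np.pi/2)").replace("o=ori(h,rk[2]+np.pi/2)","o=rd(rk[2]+np.pi/2)")
open("h.py","w").write(s)
E
python3 - <<'E'
from h import *
rk=np.load("rack.npy"); p=np.array([.6432,.2089,rk[2]+.012]); off=-.002
c=tfm(p,[off,0,0])[0]; o=rd(p[2]+np.pi/2); st()
r.move_straight([c[0],c[1],.2],o,speed=.25)
r.move_straight([c[0],c[1],.03],speed=.15); print(r.move_straight([c[0],c[1],-.006],speed=.05,guard=5)); st("down")
jaws.set_gripper(0.,30); st("grip")
r.move_straight([c[0],c[1],.010],speed=.06)
d=tfm(rk,[.066+off,-.055,0])[0]
r.move_straight([d[0],d[1],.010],rd(rk[2]+np.pi/2),speed=.05)
print(r.move_straight([d[0],d[1],-.014],speed=.02,guard=4)); st("set")
jaws.set_gripper(.068); st("rel")
r.move_straight([d[0],d[1],.04],speed=.08); r.move_straight([d[0],d[1],.2],speed=.2); r.move_straight([.42,-.02,.2],speed=.25)
for n in C: im=cams.grab_frame(n); np.save(f"{n}3.npy",im); crop(im,*((145,150,245,250,7) if n=="top" else (230,130,360,230,6)),f"q2_{n}.png")
crop(np.load("scene3.npy"),85,160,265,305,4,"s3_pl.png")
E
```

```text
t 41.99 pos [ 0.4205 -0.0194  0.1998] F [ 1.1  0.3 -0.3] w 0.0681
False
down t 45.57 pos [ 0.6414  0.2088 -0.0058] F [ 0.   0.3 -0.1] w 0.0679
grip t 45.83 pos [ 0.6416  0.2089 -0.0054] F [-0.8 -0.2  4.3] w 0.0553
True
set t 47.48 pos [ 0.6267  0.208  -0.0054] F [-1.2 -0.2  6.1] w 0.0553
rel t 47.76 pos [ 0.6259  0.2078 -0.0063] F [-1.  -0.2  0.3] w 0.0683
```

View pics/q2_top.png

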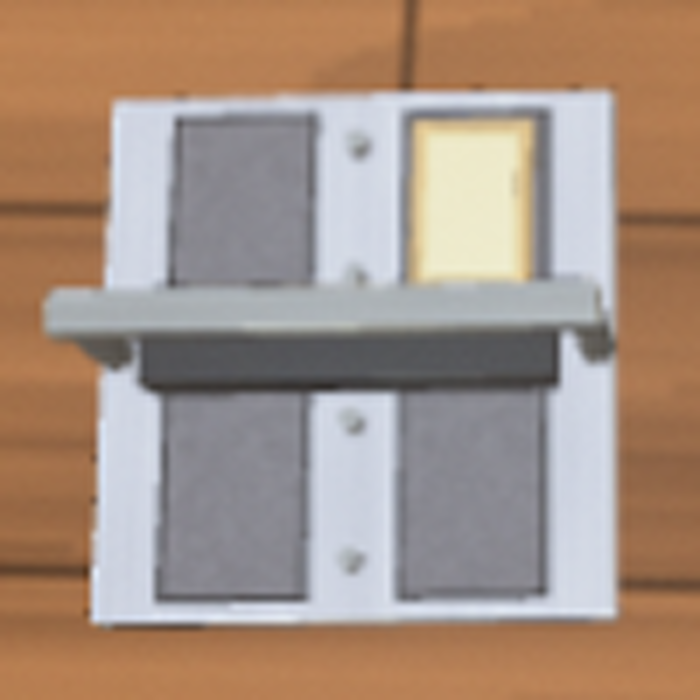

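View pics/s3_pl.png

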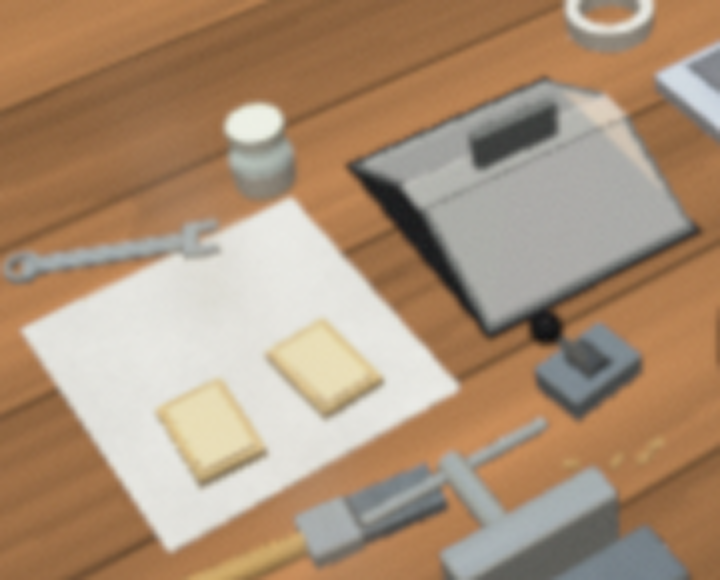

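The plate now lies inside the place3 outline. The other two haven't moved. Next is plate A to place1.

```bash
python3 - <<'E'
from h import *
rk=np.load("rack.npy"); pl=np.load("pl.npy")
r.move_straight([.45,-.2,.17],speed=.25)
z=pick(pl[0],-.006)
place(rk,(-.066,-.055),-.006,z,hi=.2)
r.move_straight([.40,-.06,.2],speed=.25)
for n in C: im=cams.grab_frame(n); np.save(f"{n}4.npy",im); crop(im,*((145,150,245,250,7) if n=="top" else (230,130,360,230,6)),f"q3_{n}.png")
crop(np.load("scene4.npy"),85,160,265,305,4,"s4_pl.png")
E
```

```text
contact True t 54.67 pos [ 0.559  -0.2694 -0.0305] F [-2.5  2.   9.9] w 0.0698
gripped t 55.27 pos [ 0.5591 -0.2695 -0.026 ] F [ 0.9 -0.   1.2] w 0.0549
lifted t 56.27 pos [ 0.5586 -0.2692  0.0593] F [ 0.3 -0.5 -0.3] w 0.0551
set True t 61.3 pos [ 0.491   0.2029 -0.0063] F [-0.1 -0.1  2.3] w 0.0553
 t 61.4 pos [ 0.491   0.2029 -0.0063] F [1.8 0.7 2.4] w 0.0552
released t 61.68 pos [ 0.4901  0.2027 -0.0066] F [ 0.7 -0.4 -0.2] w 0.0677
away t 63.32 pos [0.4902 0.2028 0.1988] F [ 0.3  1.1 -0.1] w 0.0678
```

View pics/q3_top.png

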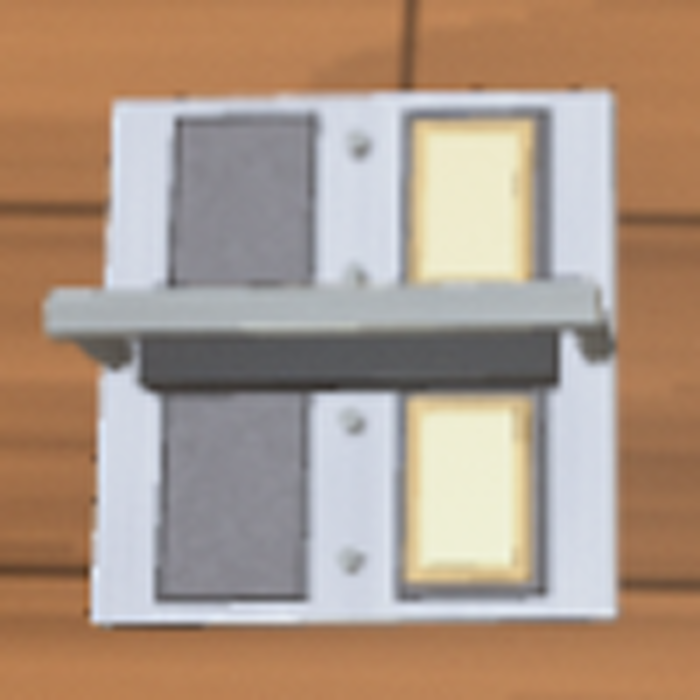

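View pics/s4_pl.png

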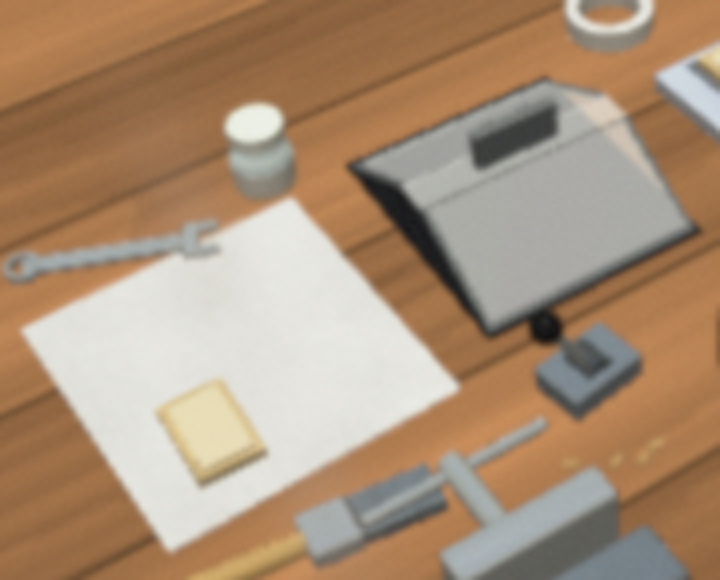

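Places 1 and 3 are both filled inside their outlines. Plate B goes to place2.

```bash
python3 - <<'E'
from h import *
rk=np.load("rack.npy"); pl=np.load("pl.npy")
r.move_straight([.45,-.25,.17],speed=.25)
z=pick(pl[1],-.006)
place(rk,(-.066,.055),-.006,z,hi=.2)
r.move_straight([.36,-.06,.2],speed=.25)
for n in C: im=cams.grab_frame(n); np.save(f"{n}5.npy",im); crop(im,*((145,150,245,250,7) if n=="top" else (230,130,360,230,6)),f"q4_{n}.png")
cv2.imwrite("pics/full5.png",cv2.resize(np.load("scene5.npy")[:,:,::-1],(768,576)))
crop(np.load("top5.npy"),240,130,400,270,4,"t5.png")
E
```

```text
contact True t 68.62 pos [ 0.5641 -0.3696 -0.0304] F [-2.   1.3  7.2] w 0.0701
gripped t 69.21 pos [ 0.5642 -0.3698 -0.0259] F [-0.3  0.9  2.6] w 0.0553
lifted t 70.22 pos [ 0.5638 -0.3694  0.0592] F [-1.   0.9 -1.3] w 0.0551
set True t 76.08 pos [ 0.4869  0.3128 -0.0062] F [-0.2  0.3  3.7] w 0.0548
 t 76.18 pos [ 0.4869  0.3128 -0.0062] F [ 0.7 -0.2  5.1] w 0.0554
released t 76.47 pos [ 0.486   0.3125 -0.0067] F [ 0.4  0.5 -0.2] w 0.0679
away t 78.1 pos [0.4863 0.3125 0.1988] F [ 0.4  0.3 -0.5] w 0.0675
```

View pics/q4_top.png

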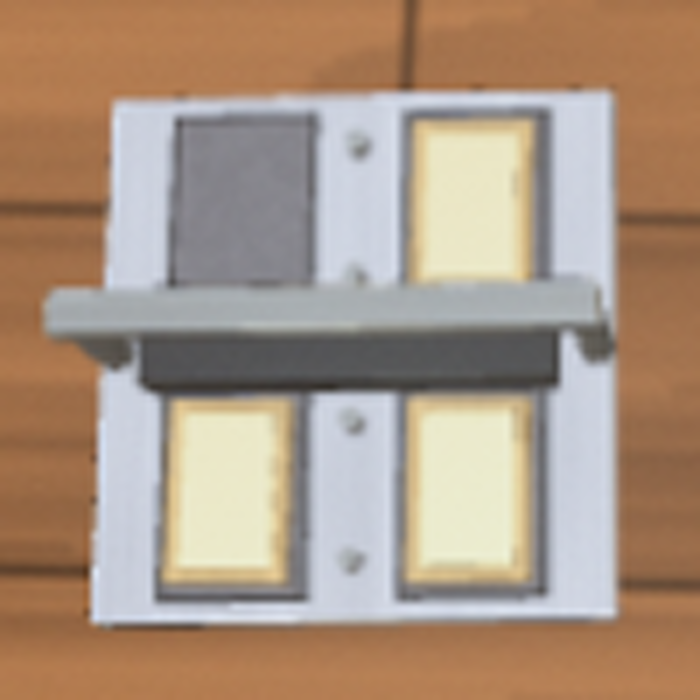

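View pics/q4_scene.png

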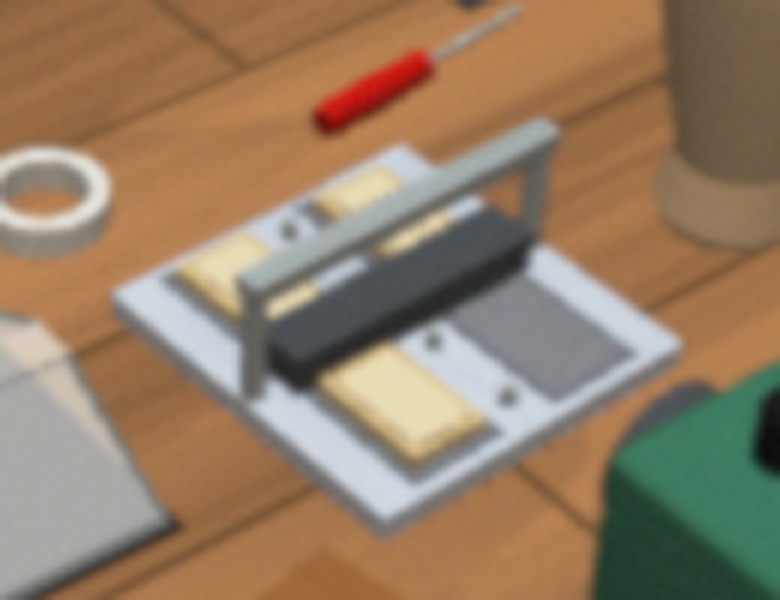

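View pics/full5.png

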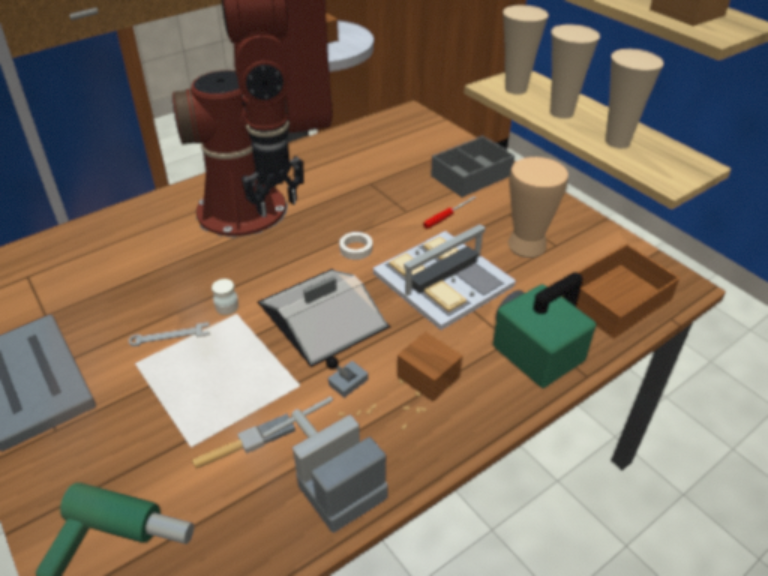

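View pics/t5.png

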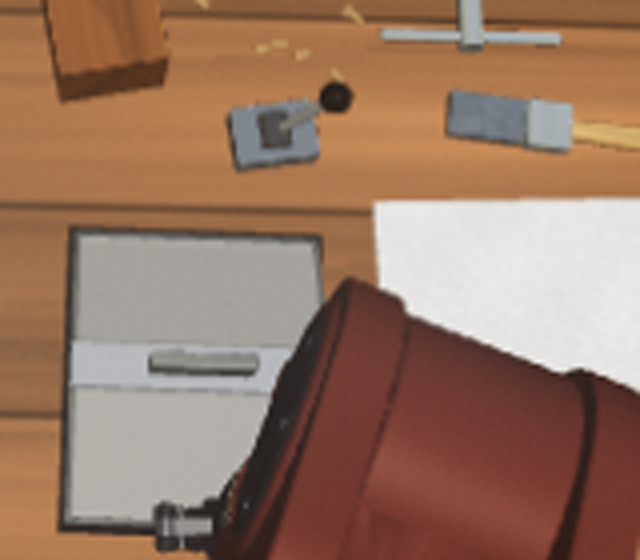

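All three plates are on places 1, 2 and 3, the paper is empty and the hood still stands on the mat. I'll confirm the plates numerically, then regrip the hood lower on its fin and drape it.

```bash
python3 - <<'E'
from h import *
rk=np.load("rack.npy"); A=np.load("gripA.npy"); B=np.load("gripB.npy")
T=lambda a,L:("top",un(a,145,150,7),L)
cor=[(.042,.028,.03),(.042,-.028,.03),(-.042,-.028,.03),(-.042,.028,.03)]
for nm,q,pl in(("p2",[(170,396),(297,397),(290,585),(162,583)],(-.066,.055)),("p1",[(408,398),(535,398),(532,583),(402,583)],(-.066,-.055))):
    p,e=fit([T(a,L) for a,L in zip(q,cor)],[.5,.25,0]); g=tfm(rk,[*pl,0])[0]; print(nm,"err",(p[:2]-g[:2]).round(4),"dyaw",(p[2]-rk[2]).round(3),np.abs(e).max().round(2))
st()
r.move_straight([B[0],B[1],.2],B[3:],speed=.25)
r.move_straight([.4884,-.0405,.11],speed=.2)
print(r.move_straight([.4884,-.0405,.045],speed=.06,guard=5)); st("at fin")
jaws.set_gripper(0.,50); s=st("grip"); np.save("gripC.npy",s["tool_pos"])
r.move_straight([.4884,-.0405,.12],speed=.08); st("lift"); 
r.move_straight([.4884,-.0405,.26],speed=.15)
r.move_straight([.5608,.2610,.26],rd(rk[2]),speed=.15); r.pause(.3); st("over bar")
for n in C: im=cams.grab_frame(n); np.save(f"{n}6.npy",im); crop(im,*((125,100,265,250,5) if n=="top" else (215,70,365,230,4)),f"h1_{n}.png")
E
```

```text
p2 err [-0.0003 -0.0007] dyaw -0.014 0.49
p1 err [-0.0019 -0.    ] dyaw -0.013 0.41
 t 79.92 pos [ 0.3601 -0.0594  0.1999] F [-0.1  0.5  0.6] w 0.0682
False
at fin t 83.53 pos [ 0.4887 -0.0406  0.0454] F [-0.1 -0.1 -1. ] w 0.0682
grip t 84.08 pos [ 0.4884 -0.0405  0.0452] F [-0.8  0.9  4.7] w 0.0109
lift t 85.17 pos [ 0.4879 -0.0404  0.1195] F [-0.6 -0.2 -3.9] w 0.0111
over bar t 88.78 pos [0.5608 0.2608 0.26  ] F [ 0.3  0.5 -2.2] w 0.0114
```

View pics/h1_scene.png

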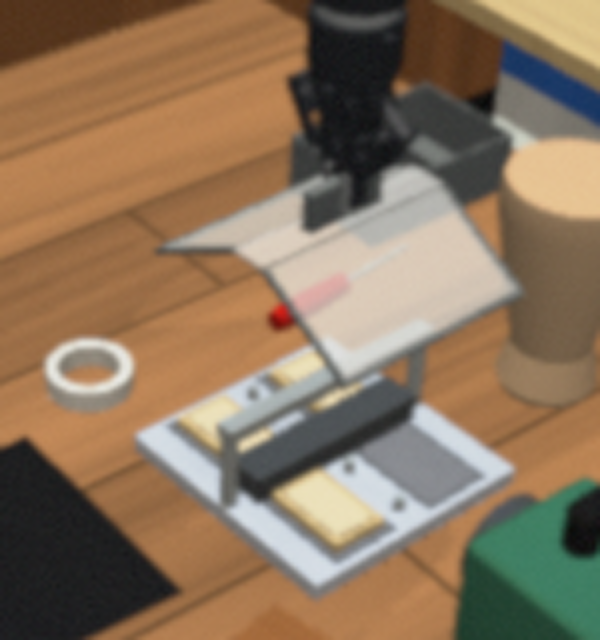

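View pics/h1_top.png

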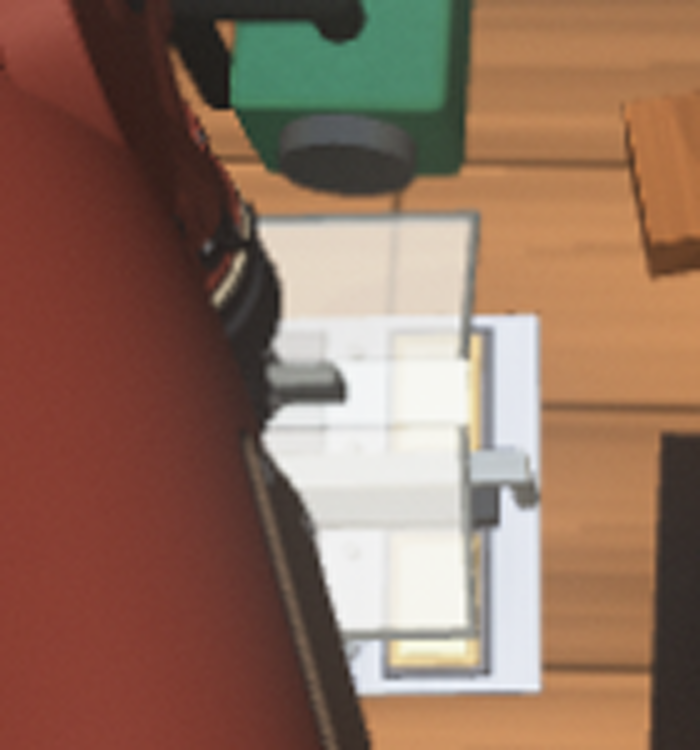

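```bash
python3 - <<'E'
from h import *
obs=[("scene",un(a,215,70,4),L) for a,L in(((160,249),(-.117,-.1,-.053)),((345,382),(.117,-.1,-.053)),((521,294),(.117,.1,-.053)))]+[("top",un(a,125,100,5),L) for a,L in(((477,213),(.117,-.1,-.053)),((479,634),(-.117,-.1,-.053)),((470,362),(.017,-.1,.004)),((467,428),(-.017,-.1,.004)))]
def f(p):
    R=Ro.from_rotvec([p[4],p[5],p[3]]).as_matrix(); return np.concatenate([px(n,p[:3]+R@np.array(L))[0]-q for n,q,L in obs])
s=least_squares(f,[.56,.26,.27,.04,0,0]); print(s.x.round(4),np.abs(s.fun).max().round(2),np.load("rack.npy").round(4))
E
```

```text
[ 0.5603  0.2606  0.2704  0.0352 -0.0094 -0.0193] 1.36 [0.5609 0.2606 0.0371]
```

The hood measures centred over the bar (0.5603, 0.2606, z 0.270) with a tilt under 0.02 rad. I'll lower and release it.

```bash
python3 - <<'E'
from h import *
r.move_straight([.5608,.2610,.115],speed=.12)
print(r.move_straight([.5608,.2610,.094],speed=.02,guard=3)); st("seat"); r.pause(.2); st()
jaws.set_gripper(.06); st("open"); r.pause(.2)
p=readout.sense()["tool_pos"]; r.move_straight(p+[0,0,.05],speed=.1); r.move_straight([.5608,.2610,.25],speed=.2)
r.move_straight([.38,-.02,.25],speed=.25); st()
for n in C: im=cams.grab_frame(n); np.save(f"{n}7.npy",im); crop(im,*((145,150,245,250,7) if n=="top" else (230,130,360,230,6)),f"h2_{n}.png")
crop(np.load("top7.npy"),275,125,355,185,8,"lev.png");crop(np.load("scene7.npy"),195,215,275,275,8,"levs.png")
E
```

```text
True
seat t 90.95 pos [0.5607 0.261  0.1007] F [-0.9 -0.   4.8] w 0.0109
 t 91.15 pos [0.5607 0.261  0.1007] F [-0.2  0.3  4.5] w 0.011
open t 91.67 pos [0.5598 0.2607 0.0997] F [ 0.1  0.1 -0. ] w 0.0599
 t 94.66 pos [ 0.3803 -0.0195  0.2498] F [-0.4  0.7 -1. ] w 0.06
```

View pics/h2_scene.png

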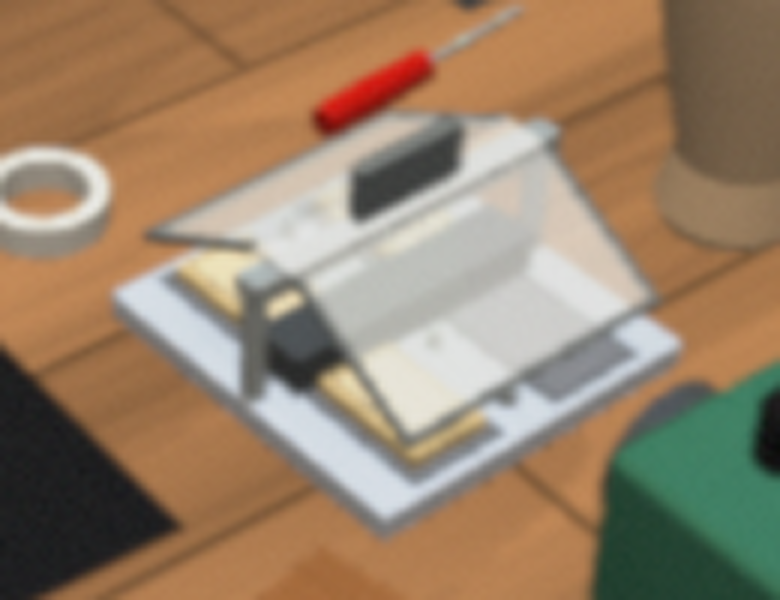

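View pics/h2_top.png

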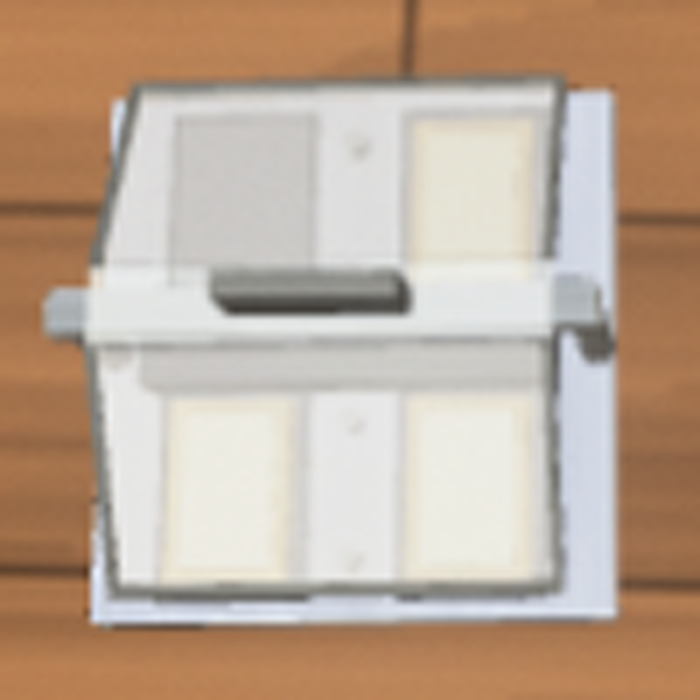

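View pics/lev.png

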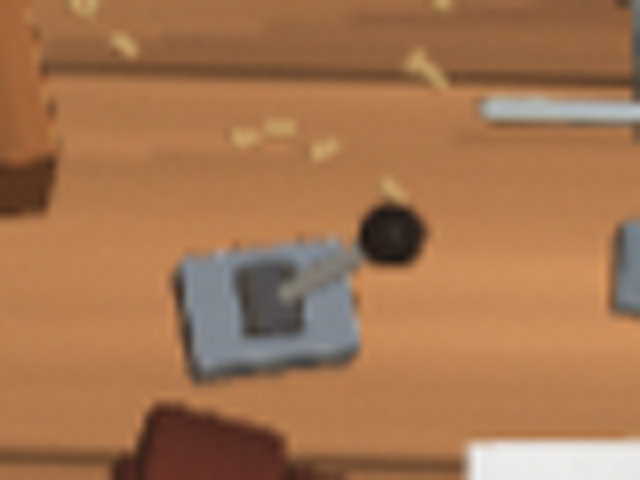

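View pics/levs.png

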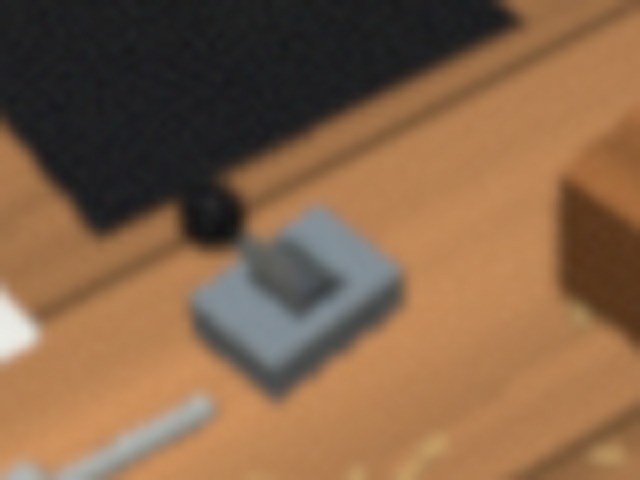

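The hood looks just as it did at the start: level, centred and covering the three plates. In the top crop (8×) the lever's ball is at (392,235), leaning toward −y, with its box around (268,310). I'll fix the lever geometry, then straddle the ball and swing it.

```bash
python3 - <<'E'
from h import *
L=lambda a,P:("top",un(a,275,125,8),P); S=lambda a,P:("scene",un(a,195,215,8),P)
h=.025
o=[L((178,262),(-.035,.025,h)),]
# box local x = toward world +y (ball at -x). local(+x,+y)->? yaw~1.76: local y = world -x
ob=[L((180,262),(.035,-.025,h)),L((345,240),(-.035,-.025,h)),L((357,352),(-.035,.025,h)),L((198,374),(.035,.025,h)),
    S((316,205),(.035,.025,h)),S((192,303),(-.035,.025,h)),S((275,372),(-.035,-.025,h)),S((403,275),(.035,-.025,h))]
for x in(ob[:4],ob[4:],ob):
    p,e=fit(x,[.692,-.107,1.76]); print(p.round(4),np.abs(e).max().round(2))
np.save("lev.npy",p)
b=tri(un((212,212),195,215,8),un((392,235),275,125,8)); print("ball",b[0].round(4),b[1]); print("pred",tfm(p,[-.038,0,.092]).round(4))
print("rod end",tri(un((205,405),195,215,8),un((485,108),275,125,8))[0].round(3),"block",w("top",[[255,150],[281,146]],.07).round(3))
E
```

```text
[ 0.6913 -0.1065  1.7186] 0.86
[ 0.6966 -0.1075  1.7402] 0.83
[ 0.6937 -0.1068  1.7292] 1.16
ball [ 0.699  -0.1438  0.0945] [-0.1   0.01 -0.09 -0.05]
pred [[ 0.6997 -0.1443  0.092 ]]
rod end [ 0.76  -0.187  0.076] block [[ 0.716  0.07   0.07 ]
 [ 0.731 -0.013  0.07 ]]
```

```bash
python3 - <<'E'
from h import *
p=np.load("lev.npy"); b=tfm(p,[-.038,0,0])[0]; o=ori([b[0],b[1],.15],p[2])
r.move_straight([b[0],b[1],.2],o,speed=.25); jaws.set_gripper(.05)
r.move_straight([b[0],b[1],.10],speed=.15)
print(r.move_straight([b[0],b[1],.052],speed=.05,guard=4)); st("straddle")
m=tfm(p,[.02,0,.052])[0]; print(r.move_straight(m,speed=.08,guard=10)); st("mid")
e=tfm(p,[.053,0,.052])[0]; print(r.move_straight(e,speed=.04,guard=8)); s=st("end")
k=tfm(p,[0,0,0])[0]; d=tfm(p,[1,0,0])[0]-k; print("tool along",np.dot(s["tool_pos"]-k,d/np.linalg.norm(d)))
im=cams.grab_frame("scene"); crop(im,175,195,295,285,6,"lv1.png")
E
```

```text
False
straddle t 98.55 pos [ 0.7    -0.1444  0.0524] F [ 0.9 -0.2  0.5] w 0.0501
False
mid t 99.42 pos [ 0.6905 -0.0871  0.0519] F [ 0.8 -0.2 -0.2] w 0.0501
True
end t 100.17 pos [ 0.6857 -0.0572  0.0519] F [ 1.  -3.1  2.5] w 0.0504
tool along 0.05028060825984852
```

View pics/lv1.png

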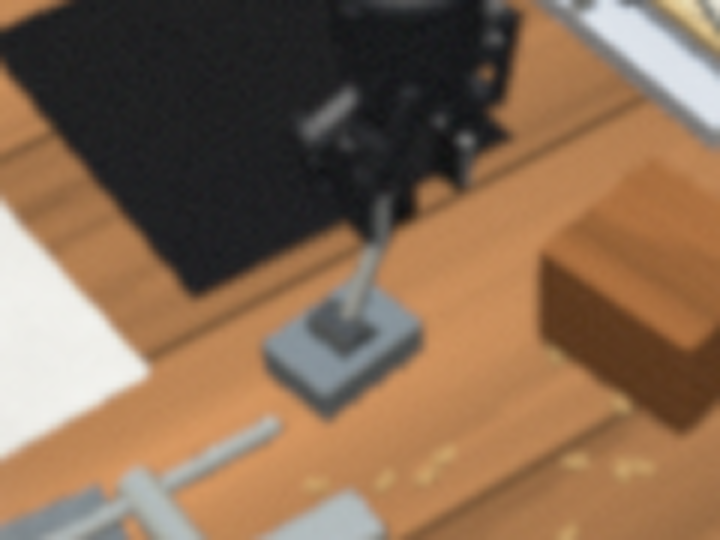

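The guard stopped the tool at +50 mm, exactly where the ball reaches +38 mm, its end stop. I'll back off, rise and check.

```bash
python3 - <<'E'
from h import *
p=np.load("lev.npy"); k=tfm(p,[.040,0,.052])[0]
r.move_straight(k,speed=.05); r.move_straight([k[0],k[1],.2],speed=.15); r.move_straight([.35,-.12,.26],speed=.25); st()
for n in C: im=cams.grab_frame(n); np.save(f"{n}8.npy",im); cv2.imwrite(f"pics/fin_{n}.png",cv2.resize(im[:,:,::-1],(768,576)))
crop(np.load("top8.npy"),275,125,355,185,8,"lev8.png");crop(np.load("scene8.npy"),195,160,360,275,4,"levs8.png")
E
```

```text
t 103.24 pos [ 0.3507 -0.12    0.2597] F [ 1.  -0.7 -0.1] w 0.0501
```

View pics/levs8.png

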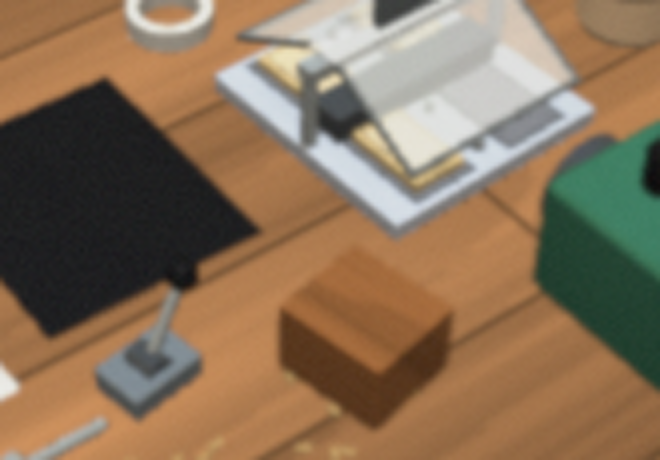

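View pics/lev8.png

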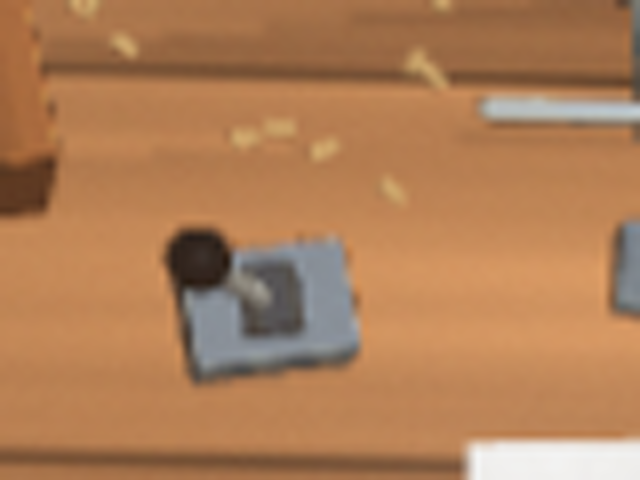

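View pics/fin_top.png

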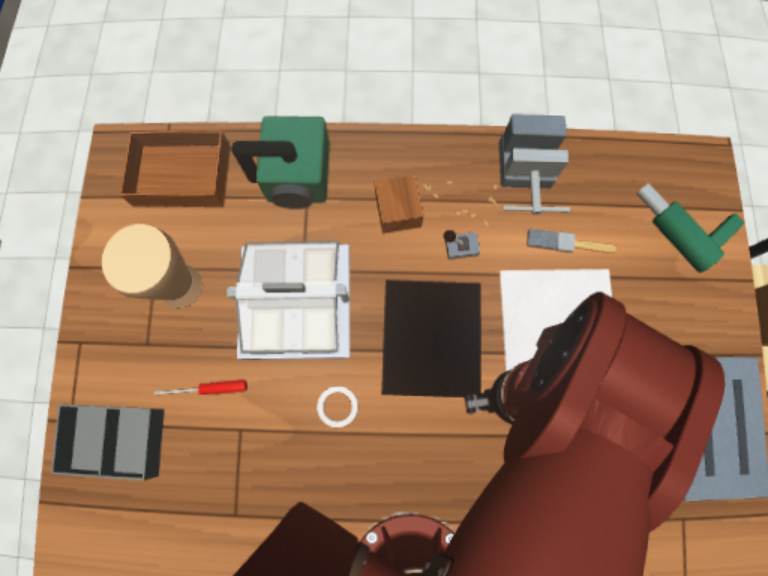

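The lever now leans toward +y with its ball at (199,258) in the crop. The hood and plates are intact and the bystanders are in place. I'll put a number on the lever angle and hand in if it's good.

```bash
python3 - <<'E'
from h import *
p=np.load("lev.npy"); b,e=tri(un((180,275),195,160,4),un((199,258),275,125,8)); c,s=np.cos(p[2]),np.sin(p[2])
x=c*(b[0]-p[0])+s*(b[1]-p[1]); a=np.arctan2(x,b[2]-.022)+.5; print(b.round(4),e,"lever",a, "pred at 1.0:",tfm(p,[.038,0,.092]).round(4))
if a>.92: st(); sign_off(); print("signed off")
E
```

```text
[ 0.6879 -0.0691  0.0925] [ 0.16 -0.02  0.14  0.08] lever 0.9956655413311539 pred at 1.0: [[ 0.6877 -0.0693  0.092 ]]
 t 103.34 pos [ 0.3506 -0.1199  0.2597] F [-0.2  0.7  0.6] w 0.0503
the job is handed in; nothing more can be done
signed off
```

The job is done and handed in at about 103 s of the 210 s allowed; no verdict was reported. I stood the hood on the mat, carried the three plates that were there to places 3, 1 and 2, draped the hood back over the bar, and swung the lever on.

**Last checks**
- **Plates:** those on places 1 and 2 measured within 2 mm of centre and about 0.014 rad of square. I judged the third, on place 3, only by eye; it lies inside its outline.
- **Hood:** above the bar, just before lowering, it measured within 1 mm of centre, with tilt about 0.02 rad. After release it looked the same as at the start, but I didn't measure it again.
- **Lever:** it measured about 0.996 rad.
- **Bystanders:** in the last top view those not hidden looked unmoved. The arm hid the jar and spanner there, and I didn't measure any of them.

**What went wrong on the way**
- **Missed grip:** the first plate grip closed in the air just above the plate and its wet coat. A touch on the bench showed the fingertips sit about 22 mm higher than the reported position. No contact force showed, and the plate didn't move.
- **Misplaced plate:** the first plate landed about 14 mm off its place, mostly because I let the wrist turn half round while carrying it. I regripped it by its edges and corrected it.
- **Knocked plate:** one plate was pushed aside during the run; I measured it again before picking it up.

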